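Clear the finished plate of a bed-sliding printer

TASK

The batch on the printer is finished: unlock the bed by pressing the selector knob on the control pod down and turning it clockwise until it springs up at the released mark, then turn the black handwheel clockwise until the bed has come all the way forward, and put every printed bearing bracket from the bed into the grey tote. Then wind the bed all the way home again with the handwheel, and only after that lock it by pressing the selector down and turning it back until it springs up at the locked mark. Leave the small white jar and the white test cube where they stand.

Things in the scene. Friction and masses are not known exactly. Their poses are not given: they have to be found in the camera images.
- printer: the fixed white and grey printer; origin on the table under the middle of its frame; its -x side faces the robot. Base 280 x 240 x 30 mm, two uprights 45 x 35 mm at y = +-170 mm, x = 45 mm, 340 mm high, joined by a rail at heights 200 to 230 mm and a bar on top; print head under the rail down to 150 mm. With the bed home the brackets lie under or just in front of the rail.
- bed_top (a point): middle of the top face of the sliding print bed (dark plate 200 mm in x by 220 mm in y, top 60 mm above the table); it moves with the bed, and its axes are the printer's
- bed (a joint): how far the bed has come out of the frame along the printer's -x (m): 0 home, 0.13 fully forward; it is driven by the handwheel only
- handwheel_grip (a point): middle of the black fluted handwheel at the printer's front right corner (a round grip 60 mm across and 22 mm thick, vertical axis, 96 mm above the table; free space for fingertips down to 50 mm above the table). Its white mark lies at -x when the bed is home
- handwheel (a joint): turn of the handwheel (rad), growing clockwise seen from above: 0 bed home (stop), 3.2 bed fully forward (stop); it stays where it is left (0.35 N m of friction)
- pod: fixed grey control pod, 120 x 110 mm, 45 mm high, origin on the table under its middle, selector knob on top in the middle. A white dash at its -x side marks locked, a white dot at its +y side marks released
- selector_grip (a point): on the axis of the black selector knob, 85 mm above the table when the knob is up: the height for the middle between the finger pads. The knob is a disc 48 mm across (top 62 mm above the table) with a grip bar on it, 46 mm long, 15 mm wide, up to 92 mm above the table; the bar lies along this point's x axis (it turns with the knob) and the white pointer at its -x end
- selector (a joint): turn of the selector (rad), growing clockwise seen from above: 0 locked, 1.45 released, stops at both; it is latched at both ends and turns only while pressed down; let go midway it stays down, and can be turned on
- selector_press (a joint): how far the selector is pressed down (m): 0 up, 0.007 fully down (8 N); more than 0.0055 frees the turn; it springs up by itself at the two ends only
- tote: loose grey open tote, outside 220 mm (its x) x 170 mm (its y) x 60 mm high, walls and floor 4 mm; origin at the centre of its underside
- bracket0: white printed bearing bracket; origin at its middle, 17 mm above its underside. Foot 54 mm (x) x 26 mm (y) x 8 mm, on it a body 34 mm (x) x 26 mm (y) x 26 mm with a round black bore mark on both y faces; grip it across y. Some brackets may be absent
- bracket1: white printed bearing bracket; origin at its middle, 17 mm above its underside. Foot 54 mm (x) x 26 mm (y) x 8 mm, on it a body 34 mm (x) x 26 mm (y) x 26 mm with a round black bore mark on both y faces; grip it across y. Some brackets may be absent
- bracket2: white printed bearing bracket; origin at its middle, 17 mm above its underside. Foot 54 mm (x) x 26 mm (y) x 8 mm, on it a body 34 mm (x) x 26 mm (y) x 26 mm with a round black bore mark on both y faces; grip it across y. Some brackets may be absent
- bracket3: white printed bearing bracket; origin at its middle, 17 mm above its underside. Foot 54 mm (x) x 26 mm (y) x 8 mm, on it a body 34 mm (x) x 26 mm (y) x 26 mm with a round black bore mark on both y faces; grip it across y. Some brackets may be absent
- glue: bystander, not to be moved: small white jar, 32 mm across, 85 mm high; origin at the centre of its underside
- cube: bystander, not to be moved: white printed test cube, 30 mm, standing alone on the table; origin at the centre of its underside
Things that resemble listed ones, but are neither listed nor needed, are in the scene too. What is shaped like the pod but yellow is not meant. Leave any green look-alike of the bracket2 alone.

How it is judged:
By the outcome, as a careful person would: the job done as asked, in the order asked, and still so for the second after the job is handed in, with the robot touching nothing.
Of bracket0, bracket1, bracket2, bracket3 only 2 to 4 are there at a start; the rules pass over those that are not, and their reading is None.
At some moment in a run one of bracket0, bracket1, bracket2, bracket3, tote may be knocked a few centimetres aside while the robot is not near it.
Once in a run the grip may slacken for a moment while it holds something.
It also fails if it takes over 210 s, if anything falls off the work surface, if the arm or the gripper's body presses on something with over 40 N, if the wrist force passes 120 N, or if a joint passes its speed limit or range.

ROBOT

A 6-joint arm with a two-finger parallel gripper is mounted at the origin on the work surface. World frame = base frame: x ahead of the robot, y to its left, z up, the work surface at z = 0. Lengths are in mm, angles in rad, forces in N, time in s.
With the tool pointing down it reaches from about 300 to 775 mm from the base axis. Payload 14.6 kg.
Tool frame: the origin (TCP) lies midway between the tips of the shut fingers; the grasp point (between the pads) lies 19 mm behind it (manip.grasp_offset is the distance from the TCP to the grasp point, in mm); z points along the fingers, y is the line along which they close (so a half turn about z gives the same grasp; the last joint's range is limited). The gripper opens to 94 mm and grips with 3 to 60 N. Pads are 16 mm wide; open, the fingers measure 119 mm over their backs; the gripper's body (75 mm by 177 mm) begins 78 mm behind the grasp point.
Start: joints at [-1.294, 0.3, 1.521, -0, 1.321, -0.067], TCP at [185.38, -517.806, 167.046] pointing down, gripper open.
Joint ranges: [-3.03, 3.03], [-0.79, 2.21], [0.23, 2.52], [-1.04, 4.18], [0, 3.07], [-2.55, 2.55]. Speed limits (rad/s): [2.22, 2.22, 2.57, 3.14, 3.14, 3.14].

INTERFACE

Orientations are given as [roll, pitch, yaw] about the fixed x, y, z axes, in that order (R = Rz(yaw) Ry(pitch) Rx(roll)).
In Python, from cell import manip, viewer gives the robot as it stands. The module is installed in compiled form; this text tells all that it offers.
- The arm moves only by the tool move_arm, never from a script. Its argument "moves" is a list of rows, each a list of 4 numbers: the shift along the tool's x, y, z in m, then the turn about the tool's z in rad. A call has 1 to 12 rows; each row is the pose to reach, as a shift and turn from the pose commanded when the call began, along the tool's axes at that moment; what a row does not reach only later rows make up. A row lasts 1/10 s, in which the tool goes at most 50 mm and 8.59 degrees, less where a joint would pass 70% of its speed; a pose out of reach is approached as far as the arm can. A call with a gripper value outside its range is refused whole. "jaw" is the finger opening in m, from 0 to 0.094, set as the call begins (left out, the last holds). The fingers move at their own pace and stop on an object; "squeeze" is the grip in N (left out, the last holds). Time passes only in rows, so rows that repeat a pose let the fingers close. It gives the time, the measured TCP pose, the force, the opening and the grip force at its end, in the units of the state.
- manip.read_state(): the state, without advancing time (a new reading comes with each control period).
- viewer.camera(name): name is "scene" or "top" or "wrist"; returns a dict with "frame" (384x512x3 uint8, blue, green, red), "z_map" (384x512 float32, mm along the optical axis (not along the pixel's ray), 0 where there is no reading), "fx", "fy", "cx", "cy" (pixels), "origin" and "orientation" of the camera in the world. Camera axes: x right, y down, z forward; pixel columns grow to the right and rows downward; lengths in mm; the calibration is good to about 2 mm. The wrist camera is an equidistant fisheye: a pixel r from the principal point sees the ray r / f radians off the axis. A picture is of the moment at which its call begins.
- manip.sign_off(): hands the job in; it is judged then, once.
The state is a dict: "clock": time; "joints": joint angles; "qd": joint speeds; "effort": joint torques, N m; "eef_pos": TCP position; "eef_rot": TCP orientation; "wrist_force": force on the tool from outside, world axes, zero at the start; "moment": the same for the moment, N m; "finger_gap": finger opening in mm; "finger_force": force on a finger pad.
Only numpy, scipy, OpenCV 4.12 (cv2) and the standard library are available. Lean on these libraries where they do the work, as an engineer would, in place of code of your own. Each camera call takes 0.05 s, during which the arm holds its last target. There are 200 camera calls.

## Working session

There is one attempt and no reset: what is moved stays moved. The work goes in short steps, Python scripts to look and compute and a tool call to move; the robot and the scene stay as the last step left them, time stands still between calls to the robot, and variables do not carry over. Pictures are saved under pics/ and viewed, at most 14 in all, crops included, and the job is handed in when it is done.

Besides the shell and the picture viewer there is one more tool, called after "Call:" as name(argument=value, ...), one argument or row to a line, values as JSON. move_arm: Moves the arm, as the interface text tells. Its arguments: {"type":"object","properties":{"moves":{"type":"array"},"jaw":{"type":"number"},"squeeze":{"type":"number"}},"required":["moves"]}

```bash
mkdir -p pics
cat > h.py <<'E'
import numpy as np, cv2
from cell import manip, viewer
from scipy.spatial.transform import Rotation as R
def rot(o):
    o=np.array(o,float)
    if o.shape==(3,3): return o
    if o.size==3: return R.from_euler('xyz',o).as_matrix()
    return None
def cloud(c):
    z=c['z_map'].astype(float); v,u=np.indices(z.shape)
    p=np.dstack([(u-c['cx'])/c['fx']*z,(v-c['cy'])/c['fy']*z,z])
    return p@rot(c['orientation']).T+np.array(c['origin'])
def ray(c,u,v,h):
    d=rot(c['orientation'])@np.array([(u-c['cx'])/c['fx'],(v-c['cy'])/c['fy'],1]); o=np.array(c['origin'])
    return o+d*(h-o[2])/d[2]
E
python3 - <<'E'
from h import *
for n in ('top','scene'):
    c=viewer.camera(n); cv2.imwrite(f'pics/{n}0.png',cv2.resize(c['frame'],(800,600),interpolation=cv2.INTER_CUBIC)); np.save(f'{n}0.npy',c,allow_pickle=True)
    print(n,c['fx'],c['cx'],c['cy'],c['origin'],c['orientation'])
print(manip.read_state())
E
```

```text
top 414.1054567253855 257.85055431580463 187.96199421192216 [ 344.11594999  -49.87693937 1281.19263592] [-3.02877753 -0.00796542 -1.56704142]
scene 478.6754222084165 262.6494924885769 195.1631517024764 [1161.18115785 -299.14539627 1112.45536798] [-2.53427258 -0.0133667   1.24912903]
{'clock': 0.1, 'joints': array([-1.29361126e+00,  3.00413182e-01,  1.52149344e+00,  1.67110479e-05,
        1.32071733e+00, -6.66238840e-02]), 'qd': array([-0.00015458, -0.00071662, -0.00182339,  0.00031078, -0.0008707 ,
        0.00096229]), 'effort': array([ 1.56680089e-03, -5.32643831e+01, -3.53285658e+01,  7.09847454e-02,
        2.34783796e-02, -7.84910458e-05]), 'eef_pos': array([ 185.30731716, -517.55687019,  166.55520083]), 'eef_rot': array([-3.14056472e+00, -8.48090301e-05,  3.43804764e-01]), 'wrist_force': array([-0.26693458, -0.2472547 , -0.37158664]), 'moment': array([0.04149736, 0.04127314, 0.01743858]), 'finger_force': 0.0, 'finger_gap': 93.89635370121137}
```

View pics/top0.png

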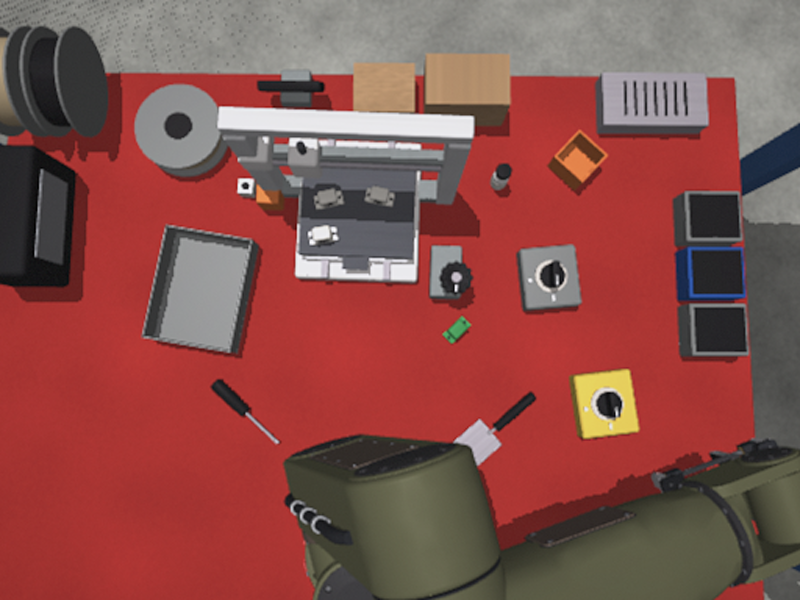

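View pics/scene0.png

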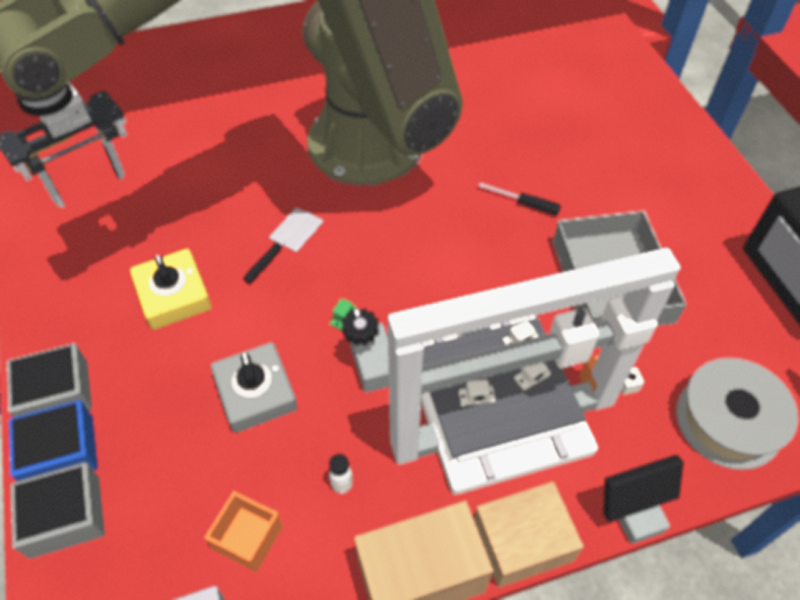

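The top view shows grey pod (550,278), handwheel (456,277), the tote (200,290), three brackets at (328,197), (380,195) and (322,235), jar (502,177) and cube (246,187). A green decoy sits at (457,330). Next I measure.

```bash
cat >> h.py <<'E'
def comp(mask,amin=20):
    n,l,s,ce=cv2.connectedComponentsWithStats(mask.astype(np.uint8))
    return [(l==i) for i in range(1,n) if s[i,4]>=amin]
E
python3 - <<'E'
from h import *
for n in('top','scene'):
    c=np.load(f'{n}0.npy',allow_pickle=True).item(); P=cloud(c); X,Y,Z=P[...,0],P[...,1],P[...,2]
    f=c['frame'].astype(int); hsv=cv2.cvtColor(c['frame'],cv2.COLOR_BGR2HSV)
    red=(hsv[...,1]>130)&((hsv[...,0]<8)|(hsv[...,0]>172))
    print(n,'table z',np.median(Z[red]),np.std(Z[red&(abs(Z)<30)]))
    def rep(name,m,k=0):
        for q in comp(m,8):
            pts=P[q]; r=cv2.minAreaRect(pts[:,:2].astype(np.float32)); v,u=np.nonzero(q)
            print(name,q.sum(),'px',u.mean().round(),v.mean().round(),'med',np.median(pts,0).round(1),'rect',np.round(r[0],1),np.round(r[1],1),round(r[2],1))
    grey=(hsv[...,1]<60)
    rep('podtop',grey&(abs(Z-45)<5)&(Y<-230)&(Y>-520)&(X>350)&(X<620)&(f.sum(2)>200))
    rep('podknob',grey&(Z>55)&(Z<75)&(Y<-230)&(Y>-420)&(X>350)&(X<620))
    rep('podbar',grey&(Z>76)&(Z<100)&(Y<-230)&(Y>-420)&(X>350)&(X<620))
    rep('wheel',grey&(Z>90)&(Z<125)&(Y<-110)&(Y>-240)&(X>350)&(X<560))
    rep('toterim',grey&(Z>52)&(Z<68)&(Y>60)&(Y<500)&(X>250)&(X<620))
    rep('totefloor',grey&(Z>-2)&(Z<12)&(Y>60)&(Y<500)&(X>250)&(X<620))
    rep('brk',grey&(Z>83)&(Z<110)&(Y>-105)&(Y<100)&(X>350)&(X<700))
    rep('bed',grey&(abs(Z-60)<6)&(Y>-130)&(Y<130)&(X>350)&(X<750))
    rep('topbar',grey&(Z>320)&(X>350)&(X<800))
E
```

```text
top table z 0.03788647246028631 2.6629041392298283
podtop 1085 px 351.0 177.0 med [ 515.6 -338.8   44.9] rect [ 520.6 -342.4] [117.8 108.6] 5.7
podknob 84 px 349.0 176.0 med [ 520.7 -330.9   62.5] rect [ 518.4 -331.3] [46.9 23.6] 15.6
podknob 26 px 359.0 175.0 med [ 522.7 -360.7   61.5] rect [ 519.5 -359.7] [ 8.5 36.1] 86.3
podbar 93 px 355.0 174.0 med [ 519.7 -340.7   90.8] rect [ 521.6 -342.4] [45.4 15.2] 1.3
wheel 326 px 291.0 177.0 med [ 509.2 -153.4  106.7] rect [ 509.7 -153.2] [57.  57.3] 71.9
toterim 423 px 204.0 154.0 med [580.6 102.7  60. ] rect [588.3 101.3] [63.2 81.7] 0.8
toterim 428 px 127.0 185.0 med [489.2 320.5  58.4] rect [494.1 333.2] [171.6 218.9] 80.6
totefloor 3272 px 128.0 185.0 med [496.1 342.1   4. ] rect [496.5 341.2] [150.5 213.2] 80.5
totefloor 10 px 164.0 161.0 med [572.  235.2   7. ] rect [571.7 235.1] [ 1.7 24.2] 78.1
totefloor 8 px 160.0 182.0 med [507.4 245.3   7.8] rect [507.1 245.3] [ 2.  22.4] 83.6
totefloor 16 px 202.0 178.0 med [519.3 112.9   3.6] rect [519.3 112.6] [48.   1.2] 88.6
totefloor 28 px 156.0 199.0 med [451.2 254.3   8.4] rect [452.6 2
[... 1368 characters left out ...]
] [ 2.8 34.4] 83.0
totefloor 103 px 384.0 195.0 med [537.7 282.4   3.3] rect [532.  297.8] [30.4 76.4] 23.0
totefloor 9 px 427.0 194.0 med [577.  400.9   8. ] rect [576.  401.4] [ 3.5 12.5] 82.6
brk 92 px 332.0 213.0 med [598.5  88.2  92.2] rect [597.8  89.8] [26.5 24.1] 14.0
brk 105 px 341.0 237.0 med [671.3  81.7  92.1] rect [671.3  83.3] [32.9 20.6] 85.5
brk 150 px 306.0 249.0 med [673.3 -13.1  92.4] rect [671.8 -12.2] [35.  27.2] 75.3
bed 743 px 300.0 220.0 med [573.5  12.6  59.5] rect [573.4  28.7] [203.4  43.9] 87.5
bed 2904 px 321.0 262.0 med [705.4  21.6  59.7] rect [694.7  23.9] [212.3 111.1] 89.8
topbar 4427 px 339.0 192.0 med [711.7  14.5 368.6] rect [704.3  28.4] [375.  43.] 88.3
```

```bash
cat >> h.py <<'E'
def plan(x,y,z,yaw):
    s=manip.read_state(); M=rot(s['eef_rot']); d=np.array([x,y,z])-s['eef_pos']
    cur=s['eef_rot'][2]; t=(cur-yaw+np.pi)%(2*np.pi)-np.pi
    print('shift m',np.round(M.T@d/1000,4),'turn',round(t,3),'q6',s['joints'][5].round(3),'q6end',round(s['joints'][5]+t+np.arctan2(y,x)-s['joints'][0],2))
E
python3 -c "
from h import *
plan(523,-343,150,.09)"
```

```text
shift m [ 0.3768 -0.0505  0.0166] turn 0.254 q6 -0.067 q6end 0.9
```

Call:
move_arm(
  moves=[
    [0.04, -0.005, 0, 0.03],
    [0.08, -0.01, 0, 0.06],
    [0.12, -0.015, 0, 0.09],
    [0.16, -0.02, 0, 0.12],
    [0.2, -0.027, 0, 0.15],
    [0.24, -0.033, 0, 0.18],
    [0.28, -0.038, 0.01, 0.21],
    [0.32, -0.044, 0.015, 0.254],
    [0.36, -0.048, 0.017, 0.254],
    [0.377, -0.0505, 0.017, 0.254],
    [0.377, -0.0505, 0.017, 0.254],
    [0.377, -0.0505, 0.017, 0.254],
  ],
  jaw=0.06,
)

```text
clock: 1.3
eef_pos: [522.6, -343.6, 149.9]
eef_rot: [-3.141, 0.001, 0.09]
wrist_force: [-0.3, -1.1, -0.6]
finger_gap: 60.0
finger_force: 0.0
```

Run:
```python
from h import *
s=manip.read_state(); print(s['eef_pos'],s['eef_rot'],s['joints'])
c=viewer.camera('wrist'); print(c['fx'],c['cx'],c['cy'],c['origin'],c['orientation'])
cv2.imwrite('pics/w1.png',cv2.resize(c['frame'],(768,576)))
plan(523,-343,66,.09)
```

```text
[ 522.59082383 -343.59368287  149.85208959] [-3.14139966e+00  5.54833304e-04  8.98243716e-02] [-6.40058137e-01  4.82673074e-01  1.30924383e+00 -2.31736980e-04
  1.35021793e+00  8.40964636e-01]
297.3186396354542 254.4926693553986 191.01399401472824 [ 598.66324263 -337.01539306  366.8394046 ] [ 2.87458799e+00 -2.36440391e-04 -1.48134720e+00]
shift m [ 0.0008 -0.0009  0.0841] turn -0.001 q6 0.841 q6end 0.9
```

View pics/w1.png

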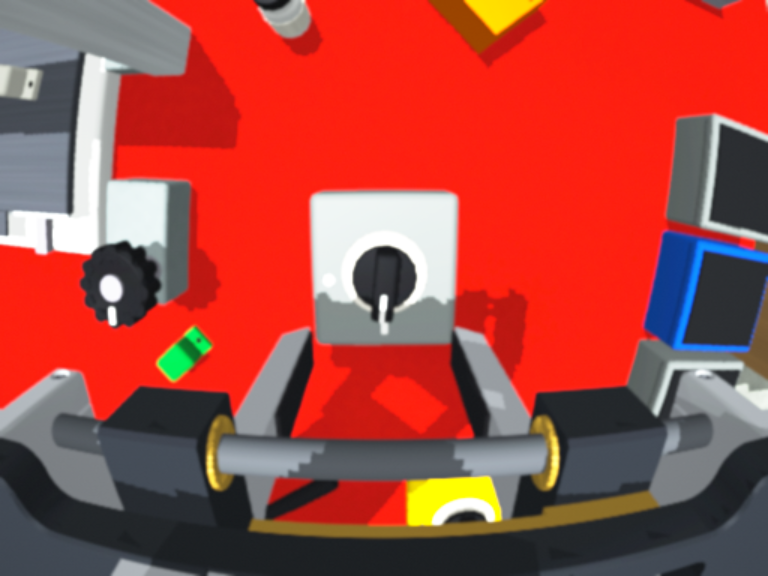

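The wrist view shows the bar at (385,285), centred and parallel between the fingers. I descend and grip it.

Call:
move_arm(
  moves=[
    [0.001, -0.001, 0.03, 0],
    [0.001, -0.001, 0.06, 0],
    [0.001, -0.001, 0.08, 0],
    [0.001, -0.001, 0.084, 0],
    [0.001, -0.001, 0.084, 0],
    [0.001, -0.001, 0.084, 0],
  ],
)

```text
clock: 1.95
eef_pos: [524.4, -342.9, 67.6]
eef_rot: [3.14, -0.002, 0.089]
wrist_force: [-1.2, 0.1, 0.6]
finger_gap: 60.0
finger_force: 0.0
```

Call:
move_arm(
  moves=[
    [0, 0, 0, 0],
    [0, 0, 0, 0],
    [0, 0, 0, 0],
    [0, 0, 0, 0],
    [0, 0, 0, 0],
    [0, 0, 0, 0],
    [0, 0, 0, 0],
    [0, 0, 0, 0],
  ],
  jaw=0.0,
  squeeze=30,
)

```text
clock: 2.75
eef_pos: [524.2, -342.1, 66.0]
eef_rot: [-3.142, 0.0, 0.09]
wrist_force: [0.7, -0.2, 0.4]
finger_gap: 1.3
finger_force: 0.0
```

Call:
move_arm(
  moves=[
    [0, 0, 0.003, 0],
    [0, 0, 0.006, 0],
    [0, 0, 0.008, 0],
    [0, 0, 0.008, 0],
    [0, 0, 0.008, 0],
    [0, 0, 0.008, 0],
  ],
)

```text
clock: 3.35
eef_pos: [524.3, -342.1, 58.2]
eef_rot: [3.142, -0.0, 0.09]
wrist_force: [0.2, 0.1, -0.2]
finger_gap: 0.3
finger_force: 0.0
```

Run:
```python
from h import *
c=viewer.camera('wrist'); s=viewer.camera('scene'); t=viewer.camera('top')
a=cv2.resize(s['frame'][170:330,60:270],(400,300),interpolation=2); b=cv2.resize(t['frame'][110:230,280:440],(400,300),interpolation=2)
w=cv2.resize(c['frame'],(400,300)); 
cv2.imwrite('pics/w2.png',np.vstack([np.hstack([a,b]),np.hstack([w,w*0])]))
```

```text
(no output)
```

View pics/w2.png

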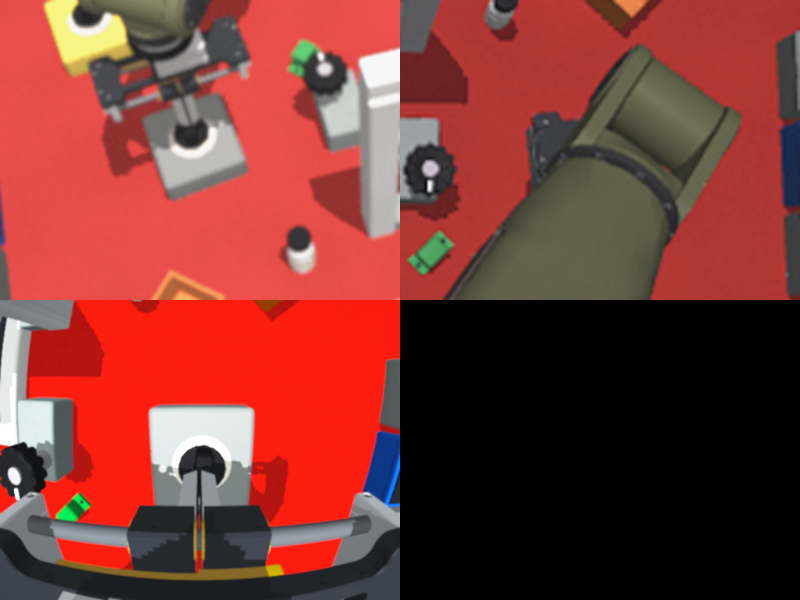

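The wrist view shows the fingers shut, with the knob still ahead of them at (202,463). I check where the fingers are relative to the knob.

```bash
cat >> h.py <<'E'
def wcloud(c):
    z=c['z_map'].astype(float); v,u=np.indices(z.shape)
    a=(u-c['cx'])/c['fx']; b=(v-c['cy'])/c['fy']; r=np.hypot(a,b)+1e-9; t=np.tan(np.minimum(r,1.5))
    p=np.dstack([a/r*t*z,b/r*t*z,z])
    return p@rot(c['orientation']).T+np.array(c['origin'])
E
python3 - <<'E'
from h import *
c=viewer.camera('wrist'); P=wcloud(c); s=viewer.camera('scene'); S=cloud(s)
for (n,Q) in(('wrist',P),('scene',S)):
  for lo,hi in((40,50),(55,66),(70,80),(84,95),(100,110),(120,140)):
    m=(abs(Q[...,0]-523)<60)&(abs(Q[...,1]+343)<50)&(Q[...,2]>lo)&(Q[...,2]<hi)
    if m.sum()>5: print(n,lo,hi,m.sum(),np.percentile(Q[m],[2,50,98],axis=0).round(0).tolist())
print(manip.read_state()['eef_pos'])
E
```

```text
wrist 40 50 11128 [[475.0, -391.0, 42.0], [545.0, -339.0, 44.0], [580.0, -295.0, 47.0]]
wrist 55 66 1310 [[510.0, -367.0, 57.0], [528.0, -340.0, 61.0], [545.0, -323.0, 63.0]]
wrist 70 80 84 [[539.0, -352.0, 70.0], [544.0, -345.0, 75.0], [545.0, -338.0, 80.0]]
wrist 84 95 493 [[531.0, -352.0, 85.0], [539.0, -345.0, 91.0], [545.0, -338.0, 92.0]]
wrist 100 110 218 [[532.0, -353.0, 100.0], [534.0, -342.0, 106.0], [535.0, -330.0, 110.0]]
wrist 120 140 739 [[532.0, -354.0, 120.0], [533.0, -341.0, 131.0], [535.0, -330.0, 140.0]]
scene 40 50 1205 [[468.0, -391.0, 41.0], [538.0, -342.0, 44.0], [581.0, -295.0, 49.0]]
scene 55 66 159 [[506.0, -365.0, 57.0], [527.0, -339.0, 61.0], [546.0, -321.0, 65.0]]
scene 70 80 18 [[531.0, -351.0, 71.0], [545.0, -342.0, 76.0], [547.0, -336.0, 78.0]]
scene 84 95 43 [[530.0, -350.0, 85.0], [539.0, -343.0, 91.0], [546.0, -337.0, 94.0]]
scene 100 110 19 [[531.0, -350.0, 101.0], [534.0, -340.0, 107.0], [537.0, -331.0, 110.0]]
scene 120 140 48 [[527.0, -352.0, 120.0], [534.0, -340.0, 129.0], [536.0, -329.0, 139.0]]
[ 524.23349881 -342.11649914   58.11544233]
```

Run:
```python
from h import *
c=viewer.camera('wrist'); s=viewer.camera('scene')
w=c['frame'][120:384,190:330]; a=s['frame'][180:300,110:210]
cv2.imwrite('pics/w3.png',np.hstack([cv2.resize(w,(318,600),interpolation=2),cv2.resize(a,(480,600),interpolation=2)]))
S=cloud(s)
for v in range(205,250,3): print(v,[tuple(S[v,u].round(0).astype(int)) for u in range(150,170,4)])
```

```text
205 [(np.int64(548), np.int64(-338), np.int64(252)), (np.int64(549), np.int64(-330), np.int64(250)), (np.int64(547), np.int64(-322), np.int64(244)), (np.int64(544), np.int64(-314), np.int64(235)), (np.int64(545), np.int64(-305), np.int64(234))]
208 [(np.int64(546), np.int64(-340), np.int64(239)), (np.int64(546), np.int64(-332), np.int64(236)), (np.int64(545), np.int64(-324), np.int64(230)), (np.int64(546), np.int64(-315), np.int64(228)), (np.int64(390), np.int64(-309), np.int64(-1))]
211 [(np.int64(548), np.int64(-342), np.int64(231)), (np.int64(542), np.int64(-334), np.int64(218)), (np.int64(545), np.int64(-326), np.int64(218)), (np.int64(548), np.int64(-317), np.int64(219)), (np.int64(546), np.int64(-309), np.int64(212))]
214 [(np.int64(546), np.int64(-344), np.int64(217)), (np.int64(550), np.int64(-336), np.int64(218)), (np.int64(552), np.int64(-327), np.int64(218)), (np.int64(557), np.int64(-319), np.int64(221)), (np.int64(550), np.int64(-311), np.int64(207))]
217 [(np.int64(556), np.int64(-345), np.int64(221)), (np.int64(551), np.int64(-337), np.int64(208)), (np.int64(557), np.i
[... 1836 characters left out ...]
, np.int64(-368), np.int64(46)), (np.int64(520), np.int64(-357), np.int64(59)), (np.int64(542), np.int64(-347), np.int64(90)), (np.int64(545), np.int64(-337), np.int64(90)), (np.int64(531), np.int64(-329), np.int64(62))]
244 [(np.int64(517), np.int64(-369), np.int64(45)), (np.int64(528), np.int64(-359), np.int64(58)), (np.int64(547), np.int64(-348), np.int64(85)), (np.int64(545), np.int64(-340), np.int64(76)), (np.int64(540), np.int64(-331), np.int64(63))]
247 [(np.int64(528), np.int64(-371), np.int64(49)), (np.int64(538), np.int64(-361), np.int64(61)), (np.int64(541), np.int64(-351), np.int64(61)), (np.int64(545), np.int64(-342), np.int64(63)), (np.int64(538), np.int64(-333), np.int64(45))]
```

View pics/w3.png

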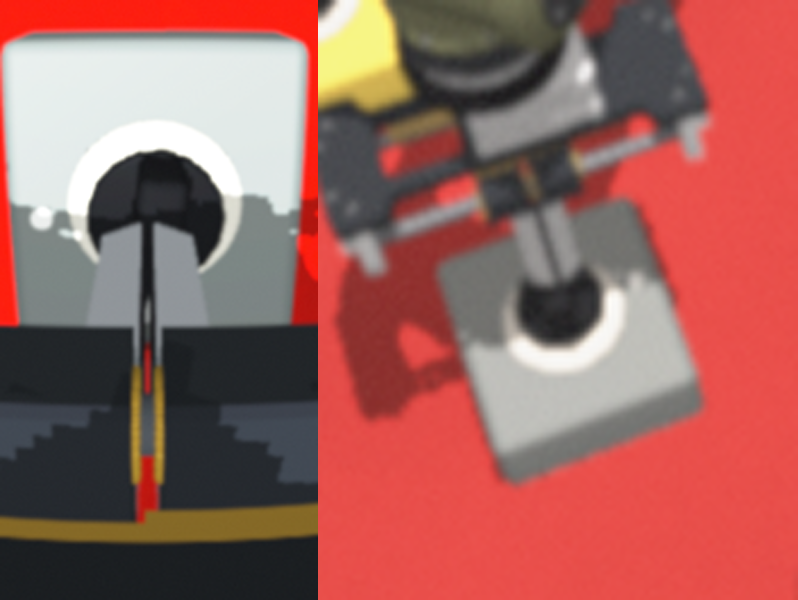

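Run:
```python
from h import *
c=np.load('scene0.npy',allow_pickle=True).item(); P=cloud(c); Z=P[...,2]
m=np.zeros(Z.shape,bool); m[50:140,0:90]=1
for lo in range(90,300,10):
    q=m&(Z>=lo)&(Z<lo+10)
    if q.sum()>2: print(lo,q.sum(),np.percentile(P[q],[5,50,95],axis=0).round(0)[:, :2].tolist())
```

```text
200 12 [[169.0, -564.0], [194.0, -516.0], [213.0, -464.0]]
210 31 [[172.0, -568.0], [204.0, -558.0], [214.0, -461.0]]
220 39 [[171.0, -569.0], [181.0, -473.0], [216.0, -459.0]]
230 36 [[168.0, -568.0], [180.0, -474.0], [215.0, -459.0]]
240 36 [[172.0, -569.0], [207.0, -559.0], [214.0, -459.0]]
250 42 [[171.0, -568.0], [181.0, -472.0], [214.0, -459.0]]
260 38 [[169.0, -569.0], [179.0, -474.0], [215.0, -459.0]]
270 42 [[168.0, -568.0], [177.0, -471.0], [214.0, -458.0]]
280 25 [[169.0, -568.0], [180.0, -473.0], [215.0, -460.0]]
290 5 [[165.0, -472.0], [175.0, -467.0], [178.0, -467.0]]
```

The cameras put the fingertips about 39 mm above the reported TCP: at the start the tips were near z=205 while the TCP read 166.5. The shut fingers are therefore above the bar. I check this offset more exactly.

Run:
```python
from h import *
print(manip.grasp_offset)
c=np.load('scene0.npy',allow_pickle=True).item(); P=cloud(c); Z=P[...,2]
m=np.zeros(Z.shape,bool); m[50:140,0:90]=1
print(np.sort(Z[m&(Z>150)])[:20].round(1))
```

```text
18.8
[202.8 205.2 205.5 205.5 205.8 207.2 207.7 207.7 208.1 208.2 208.4 208.6
 210.2 210.3 210.7 210.7 210.9 210.9 211.2 212.2]
```

Call:
move_arm(
  moves=[
    [0, 0, -0.02, 0],
    [0, 0, -0.05, 0],
    [0, 0, -0.05, 0],
    [0, 0, -0.05, 0],
    [0, 0, -0.05, 0],
    [0, 0, -0.05, 0],
  ],
  jaw=0.05,
)

```text
clock: 4.3
eef_pos: [523.8, -341.8, 106.9]
eef_rot: [-3.14, 0.001, 0.09]
wrist_force: [0.4, -0.4, 0.6]
finger_gap: 45.0
finger_force: 0.0
```

Run:
```python
from h import *
c=viewer.camera('wrist'); P=wcloud(c); s=viewer.camera('scene'); S=cloud(s)
print(manip.read_state()['eef_pos'],manip.read_state()['finger_gap'])
for (n,Q) in(('wrist',P),('scene',S)):
  for lo in range(94,170,6):
    m=(abs(Q[...,0]-523)<25)&(abs(Q[...,1]+343)<50)&(Q[...,2]>lo)&(Q[...,2]<lo+6)
    if m.sum()>3: print(n,lo,m.sum(),np.percentile(Q[m],[2,50,98],axis=0).round(0).tolist())
```

```text
[ 523.95923121 -341.93745432  107.27044172] 49.38082973376506
wrist 142 56 [[515.0, -369.0, 145.0], [531.0, -320.0, 146.0], [536.0, -314.0, 148.0]]
wrist 148 155 [[515.0, -374.0, 148.0], [531.0, -321.0, 151.0], [536.0, -310.0, 154.0]]
wrist 154 203 [[516.0, -375.0, 154.0], [531.0, -321.0, 157.0], [536.0, -308.0, 160.0]]
wrist 160 218 [[516.0, -375.0, 160.0], [531.0, -342.0, 163.0], [536.0, -308.0, 166.0]]
wrist 166 253 [[516.0, -375.0, 166.0], [531.0, -321.0, 169.0], [536.0, -308.0, 172.0]]
scene 94 4 [[513.0, -345.0, 95.0], [529.0, -342.0, 95.0], [541.0, -338.0, 95.0]]
scene 142 6 [[522.0, -361.0, 145.0], [529.0, -315.0, 146.0], [535.0, -311.0, 147.0]]
scene 148 12 [[520.0, -372.0, 149.0], [533.0, -365.0, 152.0], [537.0, -309.0, 153.0]]
scene 154 16 [[529.0, -374.0, 155.0], [532.0, -315.0, 158.0], [538.0, -305.0, 160.0]]
scene 160 13 [[530.0, -375.0, 160.0], [532.0, -313.0, 163.0], [537.0, -305.0, 166.0]]
scene 166 19 [[528.0, -374.0, 166.0], [534.0, -364.0, 169.0], [538.0, -305.0, 172.0]]
```

The tips are consistently 38 mm above the reported TCP, so I add that offset from here on. I descend properly with the force watched.

Call:
move_arm(
  moves=[
    [0, 0.001, 0.03, 0],
    [0, 0.001, 0.06, 0],
    [0, 0.001, 0.07, 0],
    [0, 0.001, 0.076, 0],
    [0, 0.001, 0.076, 0],
    [0, 0.001, 0.076, 0],
  ],
  jaw=0.06,
)

```text
clock: 5.0
eef_pos: [524.9, -343.5, 33.3]
eef_rot: [3.141, -0.001, 0.09]
wrist_force: [-0.1, 0.3, 0.0]
finger_gap: 59.8
finger_force: 0.0
```

Call:
move_arm(
  moves=[
    [0, 0, 0, 0],
    [0, 0, 0, 0],
    [0, 0, 0, 0],
    [0, 0, 0, 0],
    [0, 0, 0, 0],
    [0, 0, 0, 0],
    [0, 0, 0, 0],
    [0, 0, 0, 0],
  ],
  jaw=0.0,
  squeeze=30,
)

```text
clock: 5.8
eef_pos: [524.9, -344.4, 32.3]
eef_rot: [3.139, -0.002, 0.09]
wrist_force: [5.0, -7.8, -3.8]
finger_gap: 14.5
finger_force: 29.9
```

Gripped, with a 14.5 mm gap. I press down.

Call:
move_arm(
  moves=[
    [0, 0, 0.003, 0],
    [0, 0, 0.006, 0],
    [0, 0, 0.009, 0],
    [0, 0, 0.009, 0],
    [0, 0, 0.009, 0],
  ],
)

```text
clock: 6.3
eef_pos: [525.3, -344.8, 25.0]
eef_rot: [3.138, -0.003, 0.09]
wrist_force: [0.0, -5.2, 11.2]
finger_gap: 14.7
finger_force: 30.0
```

Call:
move_arm(
  moves=[
    [0, 0, 0, 0.08],
    [0, 0, 0, 0.16],
    [0, 0, 0, 0.24],
    [0, 0, 0, 0.32],
    [0, 0, 0, 0.4],
    [0, 0, 0, 0.4],
    [0, 0, 0, 0.4],
  ],
)

```text
clock: 7.0
eef_pos: [525.1, -345.8, 25.0]
eef_rot: [3.138, -0.005, -0.311]
wrist_force: [-1.2, -11.1, 8.7]
finger_gap: 14.8
finger_force: 30.0
```

Call:
move_arm(
  moves=[
    [0, 0.001, 0, 0.1],
    [0, 0.001, 0, 0.2],
    [0, 0.001, 0, 0.3],
    [0, 0.001, 0, 0.4],
    [0, 0.001, 0, 0.5],
    [0, 0.001, 0, 0.6],
    [0, 0.001, 0, 0.7],
    [0, 0.001, 0, 0.8],
    [0, 0.001, 0, 0.9],
    [0, 0.001, 0, 1.0],
    [0, 0.001, 0, 1.04],
    [0, 0.001, 0, 1.04],
  ],
)

```text
clock: 8.2
eef_pos: [523.0, -347.6, 25.0]
eef_rot: [3.14, -0.006, -1.353]
wrist_force: [-11.8, -14.6, 12.8]
finger_gap: 14.7
finger_force: 30.1
```

Call:
move_arm(
  moves=[
    [0.001, 0, 0, 0.04],
    [0.001, 0, 0, 0.05],
    [0.001, 0, 0, 0.05],
    [0.001, 0, -0.004, 0.05],
    [0.001, 0, -0.008, 0.05],
    [0.001, 0, -0.008, 0.05],
    [0.001, 0, -0.008, 0.05],
  ],
)

```text
clock: 8.9
eef_pos: [522.9, -347.6, 31.6]
eef_rot: [3.139, -0.004, -1.4]
wrist_force: [-9.5, -13.0, 2.3]
finger_gap: 14.8
finger_force: 30.3
```

Call:
move_arm(
  moves=[
    [0, 0, 0, 0],
    [0, 0, 0, 0],
    [0, 0, 0, 0],
    [0, 0, 0, 0],
    [0, 0, -0.03, 0],
    [0, 0, -0.07, 0],
    [0, 0, -0.11, 0],
    [0, 0, -0.11, 0],
    [0, 0, -0.11, 0],
  ],
  jaw=0.06,
)

```text
clock: 9.8
eef_pos: [524.4, -345.0, 141.5]
eef_rot: [-3.141, -0.001, -1.4]
wrist_force: [1.0, -0.4, -1.5]
finger_gap: 59.9
finger_force: 0.0
```

Run:
```python
from h import *
c=viewer.camera('wrist'); P=wcloud(c); Q=P
m=(abs(Q[...,0]-523)<30)&(abs(Q[...,1]+343)<30)&(Q[...,2]>75)&(Q[...,2]<100)
print(m.sum(),np.median(Q[m],0),cv2.minAreaRect(Q[m][:,:2].astype(np.float32)))
m=(abs(Q[...,0]-523)<35)&(abs(Q[...,1]+343)<35)&(Q[...,2]>50)&(Q[...,2]<70);print('disc',np.median(Q[m],0))
m=(abs(Q[...,0]-512)<40)&(abs(Q[...,1]+155)<40)&(Q[...,2]>95)&(Q[...,2]<125)
print('wheel',m.sum(),np.median(Q[m],0),cv2.minAreaRect(Q[m][:,:2].astype(np.float32)))
print(manip.read_state()['eef_pos'],manip.read_state()['joints'])
plan(513,-155,100,3.0)
```

```text
757 [ 522.28906062 -348.11411388   91.18672094] ((521.9173583984375, -345.9667053222656), (14.961003303527832, 44.70676040649414), 12.225651741027832)
disc [ 526.43065993 -347.50083347   61.42422806]
wheel 840 [ 512.79820105 -175.57523816  105.36898985] ((513.4581298828125, -174.70323181152344), (59.27747344970703, 27.304180145263672), 8.281951904296875)
[ 523.96762082 -344.66377554  140.18112453] [-6.40262788e-01  4.94291984e-01  1.31488042e+00  7.40867125e-05
  1.33351478e+00  2.33052795e+00]
shift m [-0.1887 -0.0215  0.0403] turn 1.883 q6 2.331 q6end 4.56
```

The knob is up and its bar has turned by 1.45 rad, so it is at the released mark. Next is the handwheel.

Call:
move_arm(
  moves=[
    [-0.03, -0.003, 0, -0.14],
    [-0.06, -0.006, 0, -0.28],
    [-0.09, -0.01, 0, -0.42],
    [-0.12, -0.014, 0, -0.56],
    [-0.15, -0.018, 0, -0.7],
    [-0.18, -0.021, 0, -0.84],
    [-0.189, -0.0215, 0, -0.98],
    [-0.189, -0.0215, 0, -1.12],
    [-0.189, -0.0215, 0, -1.26],
    [-0.189, -0.0215, 0, -1.4],
    [-0.189, -0.0215, 0, -1.54],
    [-0.189, -0.0215, 0, -1.68],
  ],
  jaw=0.09,
)

```text
clock: 11.05
eef_pos: [512.6, -154.8, 139.4]
eef_rot: [-3.14, 0.002, 0.286]
wrist_force: [-0.0, -0.3, 0.6]
finger_gap: 90.1
finger_force: 0.0
```

Call:
move_arm(
  moves=[
    [0, 0, 0, -0.14],
    [0, 0, 0, -0.28],
    [0, 0, 0, -0.42],
    [0, 0, 0, -0.56],
    [0, 0, 0, -0.7],
    [0, 0, 0, -0.84],
    [0, 0, 0, -0.98],
    [0, 0, 0, -1.12],
    [0, 0, 0, -1.26],
    [0, 0, 0, -1.4],
    [0, 0, 0, -1.54],
    [0, 0, 0, -1.68],
  ],
)

```text
clock: 12.25
eef_pos: [512.6, -154.8, 139.4]
eef_rot: [-3.14, -0.002, 1.966]
wrist_force: [-0.5, -0.3, 1.2]
finger_gap: 90.1
finger_force: 0.0
```

Call:
move_arm(
  moves=[
    [0, 0, 0, -0.14],
    [0, 0, 0, -0.28],
    [0, 0, 0, -0.42],
    [0, 0, 0, -0.44],
    [0, 0, 0, -0.44],
    [0, 0, 0, -0.44],
  ],
)

```text
clock: 12.85
eef_pos: [513.1, -155.0, 140.5]
eef_rot: [-3.141, -0.001, 2.397]
wrist_force: [0.3, -0.1, 0.4]
finger_gap: 89.8
finger_force: 0.0
```

Run:
```python
from h import *
c=viewer.camera('wrist'); Q=wcloud(c)
m=(abs(Q[...,0]-512)<45)&(abs(Q[...,1]+155)<45)&(Q[...,2]>100)&(Q[...,2]<112)
print('wheel',m.sum(),np.median(Q[m],0),cv2.minEnclosingCircle(Q[m][:,:2].astype(np.float32)))
cv2.imwrite('pics/w4.png',c['frame'])
print(manip.read_state()['eef_pos'],manip.read_state()['eef_rot'],manip.read_state()['joints'])
plan(513,-155,39,2.4)
```

```text
wheel 3326 [ 509.08311018 -155.71279645  106.47062831] ((510.2511291503906, -156.97251892089844), 30.681840896606445)
[ 513.15665405 -155.04580161  140.64618666] [-3.14135648e+00 -6.43525009e-04  2.39719459e+00] [-3.61760405e-01  2.92446307e-01  1.59378014e+00  2.22683865e-05
  1.25605138e+00 -1.18816565e+00]
shift m [ 1.000e-04 -0.000e+00  1.016e-01] turn -0.003 q6 -1.188 q6end -1.12
```

View pics/w4.png

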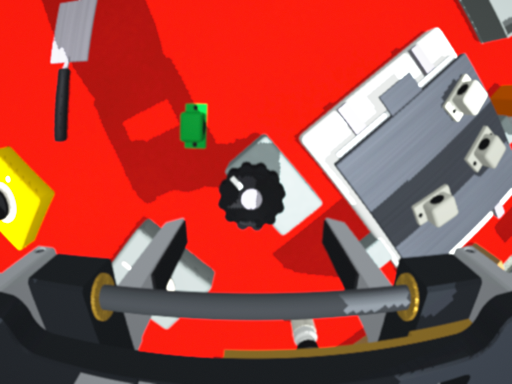

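The wheel sits at (252,196), centred between the fingers, and three brackets lie on the bed at (462,97), (485,150) and (437,205). I descend and grip.

Call:
move_arm(
  moves=[
    [0, 0, 0.03, 0],
    [0, 0, 0.06, 0],
    [0, 0, 0.09, 0],
    [0, 0, 0.101, 0],
    [0, 0, 0.101, 0],
    [0, 0, 0.101, 0],
  ],
  jaw=0.085,
)

```text
clock: 13.5
eef_pos: [514.0, -155.4, 41.2]
eef_rot: [3.141, 0.001, 2.399]
wrist_force: [0.5, 0.2, 0.0]
finger_gap: 84.7
finger_force: 0.0
```

Call:
move_arm(
  moves=[
    [0, 0, 0, 0],
    [0, 0, 0, 0],
    [0, 0, 0, 0],
    [0, 0, 0, 0],
    [0, 0, 0, 0],
    [0, 0, 0, 0],
  ],
  jaw=0.0,
  squeeze=40,
)

```text
clock: 14.1
eef_pos: [511.5, -157.5, 40.6]
eef_rot: [-3.137, -0.0, 2.4]
wrist_force: [-16.3, -16.1, 9.2]
finger_gap: 59.4
finger_force: 40.0
```

Call:
move_arm(
  moves=[
    [0, 0, 0, 0.1],
    [0, 0, 0, 0.2],
    [0, 0, 0, 0.3],
    [0, 0, 0, 0.4],
    [0, 0, 0, 0.5],
    [0, 0, 0, 0.5],
  ],
)

```text
clock: 14.7
eef_pos: [510.8, -157.8, 40.6]
eef_rot: [-3.136, 0.002, 1.896]
wrist_force: [-22.2, -19.3, 11.9]
finger_gap: 59.3
finger_force: 40.0
```

Call:
move_arm(
  moves=[
    [-0.001, -0.002, 0, 0.1],
    [-0.0015, -0.003, 0, 0.2],
    [-0.0015, -0.003, 0, 0.3],
    [-0.0015, -0.003, 0, 0.4],
    [-0.0015, -0.003, 0, 0.5],
    [-0.0015, -0.003, 0, 0.6],
    [-0.0015, -0.003, 0, 0.7],
    [-0.0015, -0.003, 0, 0.8],
    [-0.0015, -0.003, 0, 0.9],
    [-0.0015, -0.003, 0, 1.0],
    [-0.0015, -0.003, 0, 1.1],
    [-0.0015, -0.003, 0, 1.2],
  ],
)

```text
clock: 15.9
eef_pos: [509.4, -157.2, 39.8]
eef_rot: [-3.139, 0.002, 0.696]
wrist_force: [-10.8, 2.0, 2.8]
finger_gap: 59.6
finger_force: 40.0
```

Call:
move_arm(
  moves=[
    [0, 0, 0, 0.1],
    [0, 0, 0, 0.2],
    [0, 0, 0, 0.3],
    [0, 0, 0, 0.4],
    [0, 0, 0, 0.5],
    [0, 0, 0, 0.6],
    [0, 0, 0, 0.7],
    [0, 0, 0, 0.8],
    [0, 0, 0, 0.9],
    [0, 0, 0, 1.0],
    [0, 0, 0, 1.1],
    [0, 0, 0, 1.2],
  ],
)

```text
clock: 17.1
eef_pos: [509.2, -155.9, 39.8]
eef_rot: [-3.141, 0.005, -0.504]
wrist_force: [-11.8, 11.6, 6.9]
finger_gap: 59.8
finger_force: 40.0
```

Call:
move_arm(
  moves=[
    [0, 0, 0, 0.1],
    [0, 0, 0, 0.2],
    [0, 0, 0, 0.28],
    [0, 0, 0, 0.32],
    [0, 0, 0, 0.32],
  ],
)

```text
clock: 17.6
eef_pos: [509.5, -155.5, 39.8]
eef_rot: [3.141, 0.005, -0.821]
wrist_force: [-9.1, 12.9, 5.9]
finger_gap: 59.5
finger_force: 40.0
```

Run:
```python
from h import *
s=manip.read_state(); print(s['moment'],s['wrist_force'],s['joints'])
c=viewer.camera('scene'); cv2.imwrite('pics/s5.png',c['frame']); P=cloud(c); X,Y,Z=P[...,0],P[...,1],P[...,2]
hsv=cv2.cvtColor(c['frame'],cv2.COLOR_BGR2HSV); g=hsv[...,1]<60
m=g&(abs(Z-60)<6)&(abs(Y-20)<100)&(X>350)&(X<850)&(c['frame'].max(2)<130); print('bed x',np.percentile(X[m],[0.5,1,50,99,99.5]))
for q in comp(g&(Z>83)&(Z<110)&(Y>-105)&(Y<130)&(X>330)&(X<700),8): print(q.sum(),np.median(P[q],0))
```

```text
[ 2.58586503  1.5553965  -0.17216897] [-9.11053725 12.90655264  5.91755984] [-0.36613609  0.40654706  1.69551299  0.00211091  1.04419197  2.02501229]
bed x [414.75069522 417.1888799  562.89034469 594.13438187 595.07437244]
123 [476.89323167  96.75191764  92.36765716]
```

View pics/s5.png

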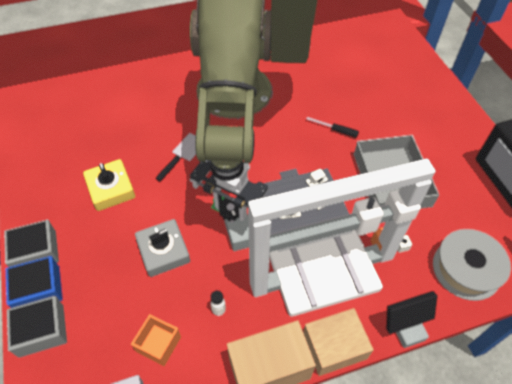

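The scene view shows the bed forward, at about (300,205). I nudge the wheel to see whether the stop is reached.

Call:
move_arm(
  moves=[
    [0, 0, 0, 0.06],
    [0, 0, 0, 0.12],
    [0, 0, 0, 0.12],
  ],
)

```text
clock: 17.95
eef_pos: [509.6, -155.4, 39.8]
eef_rot: [3.141, 0.005, -0.942]
wrist_force: [-8.8, 13.9, 4.4]
finger_gap: 59.6
finger_force: 40.0
```

Run:
```python
from h import *
s=manip.read_state(); print(s['moment'],s['wrist_force'],s['joints'][5])
c=viewer.camera('scene');P=cloud(c); X,Y,Z=P[...,0],P[...,1],P[...,2]
hsv=cv2.cvtColor(c['frame'],cv2.COLOR_BGR2HSV); g=hsv[...,1]<60
m=g&(abs(Z-60)<6)&(abs(Y-20)<100)&(X>350)&(X<850)&(c['frame'].max(2)<130); print('bed x',np.percentile(X[m],[0.5,1,50,99,99.5]))
for q in comp(g&(Z>83)&(Z<110)&(Y>-105)&(Y<130)&(X>330)&(X<700),8): print(q.sum(),np.median(P[q],0))
```

```text
[ 2.71352058  1.42582882 -0.30642029] [-8.8166397  13.92051026  4.35304464] 2.1457303461412565
bed x [410.31015878 411.79146935 560.28185799 594.06090248 594.78351356]
118 [471.96492147  97.20638635  92.63184082]
```

Call:
move_arm(
  moves=[
    [0, 0, 0, 0.06],
    [0, 0, 0, 0.12],
    [0, 0, 0, 0.18],
    [0, 0, 0, 0.18],
  ],
)

```text
clock: 18.4
eef_pos: [511.0, -157.7, 40.0]
eef_rot: [3.141, -0.001, -1.121]
wrist_force: [1.4, -4.2, -6.1]
finger_gap: 59.4
finger_force: 40.0
```

Run:
```python
from h import *
s=manip.read_state(); print(s['moment'],s['wrist_force'],s['joints'][5])
c=viewer.camera('scene');P=cloud(c); X,Y,Z=P[...,0],P[...,1],P[...,2]
hsv=cv2.cvtColor(c['frame'],cv2.COLOR_BGR2HSV); g=hsv[...,1]<60
m=g&(abs(Z-60)<6)&(abs(Y-20)<100)&(X>350)&(X<850)&(c['frame'].max(2)<130); print('bed x',np.percentile(X[m],[0.5,1,50,99,99.5]))
for q in comp(g&(Z>83)&(Z<110)&(Y>-105)&(Y<130)&(X>330)&(X<700),8): print(q.sum(),np.median(P[q],0))
```

```text
[-0.58340596 -0.52675201 -0.02313095] [ 1.37489558 -4.16329359 -6.08444766] 2.324234901771132
bed x [409.32805361 410.4698191  556.91291672 593.6900097  594.60800451]
118 [469.45400713  97.88219428  92.89927163]
```

Call:
move_arm(
  moves=[
    [0, 0, 0, 0],
    [0, 0, 0, 0],
    [0, 0, 0, 0],
    [0, 0, 0, 0],
    [0, 0, -0.04, 0],
    [0, 0, -0.08, 0],
    [0, 0, -0.12, 0],
    [0, 0, -0.16, 0],
    [0, 0, -0.16, 0],
    [0, 0, -0.16, 0],
  ],
  jaw=0.085,
)

```text
clock: 19.45
eef_pos: [511.0, -157.5, 200.2]
eef_rot: [-3.141, -0.001, -1.12]
wrist_force: [-0.2, 0.1, -0.6]
finger_gap: 84.8
finger_force: 0.0
```

```bash
cat >> h.py <<'E'
def brk():
    """brackets on the bed from the top view: body tops (z~94)"""
    c=viewer.camera('top'); P=cloud(c); X,Y,Z=P[...,0],P[...,1],P[...,2]
    g=cv2.cvtColor(c['frame'],cv2.COLOR_BGR2HSV)[...,1]<60
    for q in comp(g&(Z>84)&(Z<105)&(Y>-100)&(Y<140)&(X>380)&(X<720),12):
        r=cv2.minAreaRect(P[q][:,:2].astype(np.float32)); print('brk',q.sum(),np.median(P[q],0).round(1),np.round(r[0],1),np.round(r[1],1),round(r[2],1))
    return c,P
E
python3 - <<'E'
from h import *
c=viewer.camera('wrist'); Q=wcloud(c)
m=(abs(Q[...,0]-512)<40)&(abs(Q[...,1]+156)<40)&(Q[...,2]>95)&(Q[...,2]<112)
cc=cv2.minEnclosingCircle(Q[m][:,:2].astype(np.float32)); print(cc)
w=m&(c['frame'].min(2)>140); p=Q[w][:,:2]-np.array(cc[0]); r=np.hypot(p[:,0],p[:,1]); o=p[(r>12)&(r<29)]
print(len(o),np.degrees(np.arctan2(*o.mean(0)[::-1])), 'printer yaw?')
brk(); plan(480,-200,220,.344)
E
```

```text
((510.09002685546875, -157.04518127441406), 30.445980072021484)
32 -5.161775790429867 printer yaw?
brk 106 [539.8  -6.8  93.5] [540.5  -7.2] [33.2 26. ] 78.1
brk 102 [533.7  89.2  93.2] [534.9  90.4] [26.1 33.1] 10.6
brk 108 [463.3  99.1  93.9] [464.6 100.1] [26.7 33.6] 11.9
shift m [ 0.0252  0.046  -0.0213] turn -1.464 q6 2.323 q6end 0.83
```

The wheel mark is at -5.2°, matching the 3.2 rad stop with the printer's yaw of about -1.7°. The bed is fully forward with three brackets on it. I check clearance to the rail and print head.

Run:
```python
from h import *
t=np.load('top0.npy',allow_pickle=True).item(); P=cloud(t)
for lo,hi in((140,200),(200,240),(240,330),(330,390)):
    m=(P[...,0]>540)&(P[...,0]<800)&(P[...,1]>-200)&(P[...,1]<240)&(P[...,2]>lo)&(P[...,2]<hi)
    for q in comp(m,10): print(lo,q.sum(),P[q].min(0).round(0),P[q].max(0).round(0))
plan(542,-10,130,1.363)
```

```text
140 36 [672.  85. 182.] [685. 132. 200.]
140 72 [683. 182. 140.] [700. 216. 192.]
140 90 [ 672. -156.  140.] [ 694. -122.  199.]
200 217 [675. 138. 209.] [729. 213. 239.]
200 1276 [ 672. -156.  200.] [715. 133. 240.]
240 409 [675. 163. 240.] [721. 216. 330.]
240 371 [672.  84. 240.] [719. 134. 282.]
240 176 [ 672. -156.  240.] [ 707. -122.  328.]
330 3098 [ 673. -157.  330.] [723. 217. 376.]
shift m [-0.1187 -0.0927  0.0687] turn -2.483 q6 2.323 q6end 0.19
```

Call:
move_arm(
  moves=[
    [-0.02, -0.015, 0, -0.14],
    [-0.04, -0.03, 0, -0.28],
    [-0.06, -0.045, 0, -0.42],
    [-0.08, -0.06, 0, -0.56],
    [-0.1, -0.08, 0, -0.7],
    [-0.119, -0.093, 0, -0.84],
    [-0.119, -0.093, 0.01, -0.98],
    [-0.119, -0.093, 0.02, -1.12],
    [-0.119, -0.093, 0.03, -1.26],
    [-0.119, -0.093, 0.04, -1.4],
    [-0.119, -0.093, 0.05, -1.54],
    [-0.119, -0.093, 0.06, -1.68],
  ],
  jaw=0.055,
)

```text
clock: 20.75
eef_pos: [542.1, -9.8, 138.0]
eef_rot: [-3.14, 0.002, 0.566]
wrist_force: [0.7, -0.7, 0.6]
finger_gap: 55.0
finger_force: 0.0
```

Call:
move_arm(
  moves=[
    [0, 0, 0, -0.14],
    [0, 0, 0, -0.28],
    [0, 0, 0, -0.42],
    [0, 0, 0, -0.56],
    [0, 0, 0, -0.7],
    [0, 0, 0, -0.8],
    [0, 0, 0, -0.8],
    [0, 0, 0, -0.8],
  ],
)

```text
clock: 21.55
eef_pos: [542.4, -9.8, 139.1]
eef_rot: [-3.14, 0.0, 1.357]
wrist_force: [0.6, 1.0, -0.4]
finger_gap: 55.3
finger_force: 0.0
```

```bash
cat >> h.py <<'E'
def wbrk(lo=86,hi=100):
    c=viewer.camera('wrist'); Q=wcloud(c); X,Y,Z=Q[...,0],Q[...,1],Q[...,2]
    g=cv2.cvtColor(c['frame'],cv2.COLOR_BGR2HSV)[...,1]<70
    for q in comp(g&(Z>lo)&(Z<hi)&(Y>-100)&(Y<140)&(X>380)&(X<620),150):
        r=cv2.minAreaRect(Q[q][:,:2].astype(np.float32)); print('w',q.sum(),np.median(Q[q],0).round(1),np.round(r[0],1),np.round(r[1],1),round(r[2],1))
    return c,Q
E
python3 - <<'E'
from h import *
c,Q=wbrk(); cv2.imwrite('pics/w6.png',c['frame'])
s=manip.read_state(); print(s['eef_pos'],s['eef_rot'])
q=(Q[...,2]>s['eef_pos'][2]+34)&(Q[...,2]<s['eef_pos'][2]+60); 
if q.sum(): print('tips',q.sum(),np.percentile(Q[q],[2,50,98],axis=0).round(0).tolist())
plan(541.5,-9,28,1.363)
E
```

```text
w 1073 [535.   87.8  93. ] [534.7  88.3] [26.6 34.4] 13.5
w 955 [466.4  97.3  93.1] [464.5  97.8] [27.2 34.3] 8.9
w 945 [540.8  -7.8  93.1] [540.4  -8.9] [32.6 25.4] 78.2
[542.5351052   -9.85278645 139.33704714] [-3.14037079e+00  1.52455190e-04  1.35691453e+00]
tips 1784 [[508.0, -128.0, 178.0], [672.0, 83.0, 190.0], [689.0, 118.0, 199.0]]
shift m [ 0.0006 -0.0011  0.1113] turn -0.006 q6 0.128 q6end 0.19
```

View pics/w6.png

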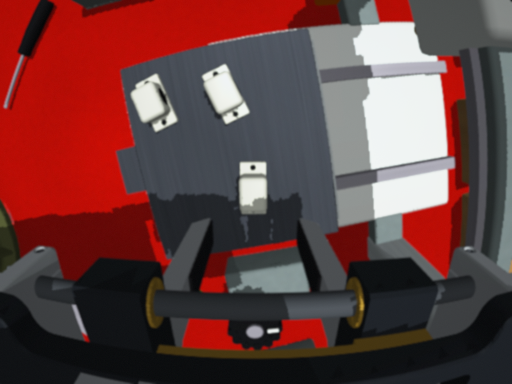

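Bracket A is at (253,188), aligned between the fingers, with the other two at (152,100) and (225,93). I descend and grasp A.

Call:
move_arm(
  moves=[
    [0, -0.001, 0.03, 0],
    [0, -0.001, 0.06, 0],
    [0, -0.001, 0.09, 0],
    [0, -0.001, 0.105, 0],
    [0, -0.001, 0.11, 0],
    [0, -0.001, 0.11, 0],
    [0, -0.001, 0.11, 0],
  ],
)

```text
clock: 22.3
eef_pos: [542.4, -9.7, 31.0]
eef_rot: [3.14, -0.0, 1.359]
wrist_force: [-0.8, 0.1, 0.2]
finger_gap: 54.5
finger_force: 0.0
```

Call:
move_arm(
  moves=[
    [0, 0, 0, 0],
    [0, 0, 0, 0],
    [0, 0, 0, 0],
    [0, 0, 0, 0],
    [0, 0, 0, 0],
    [0, 0, 0, 0],
  ],
  jaw=0.0,
  squeeze=30,
)

```text
clock: 22.9
eef_pos: [542.0, -9.7, 30.3]
eef_rot: [3.141, -0.0, 1.36]
wrist_force: [-1.6, -0.3, 1.9]
finger_gap: 25.8
finger_force: 30.0
```

Call:
move_arm(
  moves=[
    [0, 0, -0.03, 0],
    [0, 0, -0.06, 0],
    [0, 0, -0.09, 0],
    [0, 0, -0.1, 0],
    [0, 0, -0.1, 0],
  ],
)

```text
clock: 23.4
eef_pos: [542.4, -9.7, 130.8]
eef_rot: [3.14, -0.0, 1.36]
wrist_force: [-0.6, 0.3, -0.5]
finger_gap: 25.6
finger_force: 30.0
```

```bash
cat >> h.py <<'E'
def tote():
    c=viewer.camera('top'); P=cloud(c); X,Y,Z=P[...,0],P[...,1],P[...,2]
    g=cv2.cvtColor(c['frame'],cv2.COLOR_BGR2HSV)[...,1]<60
    for q in comp(g&(Z>1)&(Z<70)&(Y>170)&(Y<500)&(X>250)&(X<640),200):
        r=cv2.minAreaRect(P[q][:,:2].astype(np.float32)); print('tote',q.sum(),np.round(r[0],1),np.round(r[1],1),round(r[2],1))
    return c,P
E
python3 - <<'E'
from h import *
tote(); s=manip.read_state(); print(s['eef_pos'],s['finger_gap'],s['finger_force'])
plan(500,290,150,1.363)
E
```

```text
tote 4092 [492.7 332.9] [170.9 221.7] 80.5
[541.65921185  -9.64800884 129.29983485] 25.79378700137162 29.999932050704956
shift m [ 0.2843 -0.1035 -0.0207] turn -0.003 q6 0.126 q6end 0.73
```

Run:
```python
from h import *
t=np.load('top0.npy',allow_pickle=True).item(); P=cloud(t)
m=(P[...,0]>500)&(P[...,0]<800)&(P[...,1]>215)&(P[...,1]<460)&(P[...,2]>20)&(P[...,2]<160)
for q in comp(m,60): print(q.sum(),P[q].min(0).round(0),P[q].max(0).round(0))
plan(553,320,150,np.radians(80.5))
plan(553,320,150,np.radians(80.5-0.0))
```

```text
964 [729. 301.  20.] [800. 460.  67.]
100 [685. 215.  21.] [716. 271. 131.]
544 [501. 231.  20.] [617. 419.  67.]
shift m [ 0.3247 -0.058  -0.0207] turn -0.045 q6 0.126 q6end 0.69
shift m [ 0.3247 -0.058  -0.0207] turn -0.045 q6 0.126 q6end 0.69
```

Call:
move_arm(
  moves=[
    [0.03, -0.005, -0.01, 0],
    [0.06, -0.01, -0.02, 0],
    [0.1, -0.018, -0.02, -0.01],
    [0.14, -0.025, -0.02, -0.02],
    [0.18, -0.032, -0.02, -0.03],
    [0.22, -0.039, -0.02, -0.045],
    [0.26, -0.046, -0.02, -0.045],
    [0.3, -0.054, -0.02, -0.045],
    [0.325, -0.058, -0.02, -0.045],
    [0.325, -0.058, -0.02, -0.045],
    [0.325, -0.058, -0.02, -0.045],
  ],
)

```text
clock: 24.55
eef_pos: [552.6, 320.0, 147.9]
eef_rot: [-3.139, 0.002, 1.406]
wrist_force: [0.3, -0.3, -0.6]
finger_gap: 25.5
finger_force: 30.0
```

Run:
```python
from h import *
s=manip.read_state(); print(s['eef_pos'],s['eef_rot'],s['finger_gap'],s['finger_force'])
plan(553,320,-22,np.radians(80.5))
```

```text
[552.572804   320.01033107 147.88438967] [-3.13927706e+00  1.91919319e-03  1.40558374e+00] 25.461006178198293 29.999751448631287
shift m [0.0004 0.0008 0.1699] turn 0.001 q6 0.633 q6end 0.69
```

Call:
move_arm(
  moves=[
    [0, 0, 0.04, 0],
    [0, 0, 0.08, 0],
    [0, 0, 0.12, 0],
    [0, 0, 0.15, 0],
    [0, 0, 0.165, 0],
    [0, 0, 0.171, 0],
    [0, 0, 0.171, 0],
    [0, 0, 0.171, 0],
  ],
)

```text
clock: 25.35
eef_pos: [554.1, 320.4, -19.4]
eef_rot: [3.14, -0.001, 1.405]
wrist_force: [-0.4, 0.0, 0.3]
finger_gap: 25.8
finger_force: 30.0
```

Call:
move_arm(
  moves=[
    [0, 0, 0, 0],
    [0, 0, 0, 0],
    [0, 0, 0, 0],
    [0, 0, 0, 0],
    [0, 0, -0.04, 0],
    [0, 0, -0.08, 0],
    [0, 0, -0.12, 0],
    [0, 0, -0.16, 0],
    [0, 0, -0.16, 0],
  ],
  jaw=0.045,
)

```text
clock: 26.25
eef_pos: [555.3, 321.4, 145.4]
eef_rot: [3.134, -0.006, 1.405]
wrist_force: [1.7, -0.3, 0.8]
finger_gap: 45.2
finger_force: 0.0
```

Run:
```python
from h import *
brk(); tote()
plan(536,87,137,np.radians(101))
```

```text
brk 105 [533.5  89.1  93.3] [535.   90.4] [26.3 33.3] 11.1
brk 107 [463.5  99.3  93.1] [464.6 100.3] [27.  33.7] 11.2
tote 1984 [494.8 327.7] [161.8 215.3] 80.4
shift m [-0.233   0.0214  0.0024] turn -0.358 q6 0.633 q6end -0.03
```

Call:
move_arm(
  moves=[
    [-0.03, 0.003, 0, -0.06],
    [-0.06, 0.006, 0, -0.12],
    [-0.1, 0.009, 0, -0.18],
    [-0.14, 0.013, 0, -0.24],
    [-0.18, 0.017, 0, -0.3],
    [-0.22, 0.02, 0, -0.37],
    [-0.233, 0.0215, 0, -0.37],
    [-0.233, 0.0215, 0, -0.37],
    [-0.233, 0.0215, 0, -0.37],
  ],
  jaw=0.055,
)

```text
clock: 27.25
eef_pos: [535.8, 87.8, 138.4]
eef_rot: [-3.141, -0.0, 1.774]
wrist_force: [0.2, 0.6, -0.3]
finger_gap: 55.0
finger_force: 0.0
```

Run:
```python
from h import *
wbrk(); s=manip.read_state(); print(s['eef_pos'],s['eef_rot'])
plan(536,88,29,np.radians(102))
```

```text
w 974 [465.9  99.   93.1] [464.6  98.5] [26.2 33.8] 10.5
w 947 [534.1  90.2  93.2] [534.3  88.3] [25.3 33.9] 12.0
[535.84242151  88.09596984 138.49890594] [-3.14080955e+00 -3.18868623e-04  1.77485612e+00]
shift m [-0.0002  0.0002  0.1095] turn -0.005 q6 -0.109 q6end -0.05
```

Call:
move_arm(
  moves=[
    [0, 0, 0.03, 0],
    [0, 0, 0.06, 0],
    [0, 0, 0.09, 0],
    [0, 0, 0.104, 0],
    [0, 0, 0.109, 0],
    [0, 0, 0.109, 0],
    [0, 0, 0.109, 0],
  ],
)

```text
clock: 28.0
eef_pos: [536.7, 87.2, 31.3]
eef_rot: [3.14, 0.0, 1.775]
wrist_force: [0.0, 0.5, -0.6]
finger_gap: 54.8
finger_force: 0.0
```

Call:
move_arm(
  moves=[
    [0, 0, 0, 0],
    [0, 0, 0, 0],
    [0, 0, 0, 0],
    [0, 0, 0, 0],
    [0, 0, 0, 0],
    [0, 0, 0, 0],
  ],
  jaw=0.0,
  squeeze=30,
)

```text
clock: 28.6
eef_pos: [536.0, 86.9, 30.3]
eef_rot: [3.141, 0.0, 1.775]
wrist_force: [-0.7, -1.3, 3.1]
finger_gap: 25.7
finger_force: 29.9
```

Call:
move_arm(
  moves=[
    [0, 0, -0.03, 0],
    [0, 0, -0.06, 0],
    [0, 0, -0.09, 0],
    [0, 0, -0.11, 0],
    [0, 0, -0.11, 0],
  ],
)

```text
clock: 29.1
eef_pos: [537.1, 87.0, 142.6]
eef_rot: [3.137, 0.0, 1.775]
wrist_force: [0.1, 0.0, -1.1]
finger_gap: 25.7
finger_force: 29.9
```

Run:
```python
from h import *
tote(); plan(494,330,147,np.radians(80.5))
```

```text
tote 3888 [493.6 338.6] [183. 222.] 80.3
shift m [ 0.2466  0.0079 -0.0065] turn 0.37 q6 -0.111 q6end 0.75
```

Call:
move_arm(
  moves=[
    [0.03, 0.001, -0.007, 0.05],
    [0.06, 0.002, -0.007, 0.1],
    [0.1, 0.003, -0.007, 0.15],
    [0.14, 0.004, -0.007, 0.2],
    [0.18, 0.006, -0.007, 0.26],
    [0.22, 0.007, -0.007, 0.32],
    [0.247, 0.008, -0.007, 0.37],
    [0.247, 0.008, -0.007, 0.37],
    [0.247, 0.008, -0.007, 0.37],
  ],
)

```text
clock: 30.05
eef_pos: [493.1, 330.2, 145.3]
eef_rot: [-3.14, 0.002, 1.407]
wrist_force: [0.5, -0.2, -1.0]
finger_gap: 26.1
finger_force: 29.9
```

Call:
move_arm(
  moves=[
    [0, 0, 0.04, 0],
    [0, 0, 0.08, 0],
    [0, 0, 0.12, 0],
    [0, 0, 0.15, 0],
    [0, 0, 0.164, 0],
    [0, 0, 0.17, 0],
    [0, 0, 0.17, 0],
    [0, 0, 0.17, 0],
  ],
)

```text
clock: 30.85
eef_pos: [494.6, 330.7, -21.5]
eef_rot: [3.14, -0.001, 1.405]
wrist_force: [0.4, -0.3, -0.3]
finger_gap: 25.8
finger_force: 29.9
```

Call:
move_arm(
  moves=[
    [0, 0, 0, 0],
    [0, 0, 0, 0],
    [0, 0, 0, 0],
    [0, 0, 0, 0],
    [0, 0, -0.04, 0],
    [0, 0, -0.08, 0],
    [0, 0, -0.12, 0],
    [0, 0, -0.16, 0],
    [0, 0, -0.16, 0],
  ],
  jaw=0.045,
)

```text
clock: 31.75
eef_pos: [495.7, 331.7, 143.0]
eef_rot: [3.135, -0.006, 1.405]
wrist_force: [-0.7, -0.5, -0.3]
finger_gap: 45.2
finger_force: 0.0
```

Run:
```python
from h import *
brk(); tote()
plan(466,98,137,np.radians(101))
```

```text
brk 109 [463.6  99.3  92.8] [465.1  99.7] [25.8 33.8] 5.4
tote 2865 [493.7 329. ] [164.2 219.5] 80.7
shift m [-0.2339  0.0109  0.0004] turn -0.358 q6 0.694 q6end 0.02
```

Call:
move_arm(
  moves=[
    [-0.03, 0.001, 0, -0.06],
    [-0.06, 0.003, 0, -0.12],
    [-0.1, 0.005, 0, -0.18],
    [-0.14, 0.007, 0, -0.24],
    [-0.18, 0.009, 0, -0.3],
    [-0.22, 0.01, 0, -0.36],
    [-0.234, 0.011, 0, -0.36],
    [-0.234, 0.011, 0, -0.36],
    [-0.234, 0.011, 0, -0.36],
  ],
  jaw=0.055,
)

```text
clock: 32.75
eef_pos: [465.8, 98.4, 136.5]
eef_rot: [-3.141, -0.0, 1.764]
wrist_force: [-0.1, 0.4, 0.9]
finger_gap: 55.1
finger_force: 0.0
```

Run:
```python
from h import *
wbrk(); s=manip.read_state(); print(s['eef_pos'],s['eef_rot'])
plan(466,98,29,np.radians(101))
```

```text
w 958 [464.3  99.6  93.1] [464.3  98.5] [25.3 32.6] 11.7
[465.87072571  98.71864833 136.54776238] [-3.14083207e+00 -2.37849301e-04  1.76475507e+00]
shift m [-8.000e-04  1.000e-04  1.075e-01] turn 0.002 q6 -0.062 q6end 0.02
```

Call:
move_arm(
  moves=[
    [0, 0, 0.03, 0],
    [0, 0, 0.06, 0],
    [0, 0, 0.09, 0],
    [0, 0, 0.102, 0],
    [0, 0, 0.107, 0],
    [0, 0, 0.107, 0],
    [0, 0, 0.107, 0],
  ],
)

```text
clock: 33.5
eef_pos: [466.7, 98.1, 31.2]
eef_rot: [3.14, 0.0, 1.765]
wrist_force: [0.2, -0.2, 0.1]
finger_gap: 55.4
finger_force: 0.0
```

Call:
move_arm(
  moves=[
    [0, 0, 0, 0],
    [0, 0, 0, 0],
    [0, 0, 0, 0],
    [0, 0, 0, 0],
    [0, 0, 0, 0],
    [0, 0, 0, 0],
  ],
  jaw=0.0,
  squeeze=30,
)

```text
clock: 34.1
eef_pos: [466.0, 97.8, 30.2]
eef_rot: [3.141, 0.0, 1.765]
wrist_force: [-0.0, -0.1, 3.3]
finger_gap: 26.0
finger_force: 30.0
```

Call:
move_arm(
  moves=[
    [0, 0, -0.03, 0],
    [0, 0, -0.06, 0],
    [0, 0, -0.09, 0],
    [0, 0, -0.11, 0],
    [0, 0, -0.11, 0],
  ],
)

```text
clock: 34.6
eef_pos: [467.1, 98.0, 142.3]
eef_rot: [3.137, 0.0, 1.765]
wrist_force: [-0.1, -0.4, -0.8]
finger_gap: 26.1
finger_force: 30.0
```

Run:
```python
from h import *
tote(); plan(435,340,145,np.radians(80.5))
```

```text
tote 3592 [493.7 336.9] [179.9 221.4] 80.2
shift m [ 0.2436  0.016  -0.0046] turn 0.36 q6 -0.064 q6end 0.83
```

Call:
move_arm(
  moves=[
    [0.03, 0.002, -0.005, 0.05],
    [0.06, 0.004, -0.005, 0.1],
    [0.1, 0.006, -0.005, 0.15],
    [0.14, 0.009, -0.005, 0.2],
    [0.18, 0.012, -0.005, 0.26],
    [0.22, 0.014, -0.005, 0.32],
    [0.243, 0.016, -0.005, 0.36],
    [0.243, 0.016, -0.005, 0.36],
    [0.243, 0.016, -0.005, 0.36],
  ],
)

```text
clock: 35.55
eef_pos: [434.2, 338.8, 143.4]
eef_rot: [-3.14, 0.002, 1.406]
wrist_force: [0.3, -0.6, -0.6]
finger_gap: 26.0
finger_force: 30.0
```

Call:
move_arm(
  moves=[
    [0, 0, 0.04, 0],
    [0, 0, 0.08, 0],
    [0, 0, 0.12, 0],
    [0, 0, 0.15, 0],
    [0, 0, 0.162, 0],
    [0, 0, 0.168, 0],
    [0, 0, 0.168, 0],
    [0, 0, 0.168, 0],
  ],
)

```text
clock: 36.35
eef_pos: [435.5, 339.6, -21.6]
eef_rot: [3.14, -0.001, 1.405]
wrist_force: [-0.1, -0.4, 0.4]
finger_gap: 25.5
finger_force: 30.0
```

Call:
move_arm(
  moves=[
    [0, 0, 0, 0],
    [0, 0, 0, 0],
    [0, 0, 0, 0],
    [0, 0, 0, 0],
    [0, 0, -0.04, 0],
    [0, 0, -0.08, 0],
    [0, 0, -0.12, 0],
    [0, 0, -0.16, 0],
    [0, 0, -0.19, 0],
    [0, 0, -0.19, 0],
  ],
  jaw=0.045,
)

```text
clock: 37.35
eef_pos: [436.1, 340.3, 171.5]
eef_rot: [3.136, -0.005, 1.405]
wrist_force: [0.7, -0.7, 0.1]
finger_gap: 44.8
finger_force: 0.0
```

Run:
```python
from h import *
brk(); tote()
c=viewer.camera('wrist'); t=viewer.camera('top')
cv2.imwrite('pics/c7.png',np.hstack([cv2.resize(c['frame'],(400,300)),cv2.resize(t['frame'],(400,300))]))
plan(511,-157.5,140,-.8)
```

```text
tote 3699 [492.5 332.6] [172.1 221.8] 81.0
shift m [-0.477   0.1578  0.0261] turn 2.205 q6 0.762 q6end 2.07
```

View pics/c7.png

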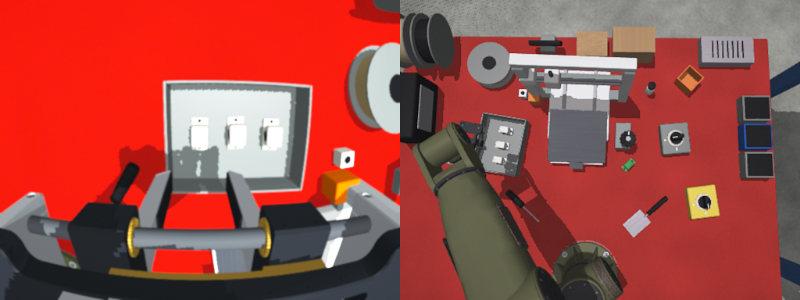

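All three brackets stand in the tote, at (200,133), (236,132) and (271,132) in the wrist view, and the bed is empty. I return to the handwheel.

Call:
move_arm(
  moves=[
    [-0.04, 0.013, 0, 0.13],
    [-0.08, 0.026, 0, 0.26],
    [-0.12, 0.04, 0, 0.39],
    [-0.16, 0.053, 0, 0.52],
    [-0.2, 0.066, 0, 0.65],
    [-0.24, 0.08, 0, 0.78],
    [-0.28, 0.093, 0, 0.91],
    [-0.32, 0.106, 0, 1.04],
    [-0.36, 0.12, 0, 1.17],
    [-0.4, 0.132, 0, 1.3],
    [-0.44, 0.145, 0, 1.43],
    [-0.477, 0.158, 0, 1.56],
  ],
  jaw=0.09,
)

```text
clock: 38.75
eef_pos: [511.2, -159.0, 165.7]
eef_rot: [-3.141, 0.002, -0.161]
wrist_force: [0.3, 0.5, 0.1]
finger_gap: 90.2
finger_force: 0.0
```

Call:
move_arm(
  moves=[
    [0, 0, 0, 0.13],
    [0, 0, 0, 0.26],
    [0, 0, 0, 0.39],
    [0, 0, 0, 0.52],
    [0, 0, 0, 0.65],
    [0, 0, 0, 0.74],
    [0, 0, 0, 0.74],
    [0, 0, 0, 0.74],
    [0, 0, 0, 0.74],
  ],
)

```text
clock: 39.65
eef_pos: [511.6, -157.2, 166.6]
eef_rot: [3.141, 0.001, -0.893]
wrist_force: [-0.0, 0.7, 0.3]
finger_gap: 90.1
finger_force: 0.0
```

Run:
```python
from h import *
print(manip.read_state()['eef_pos'],manip.read_state()['eef_rot'],manip.read_state()['joints'])
plan(511,-157.5,40,-.9)
```

```text
[ 511.62158565 -157.16514128  166.58559013] [ 3.14122439e+00  6.72236074e-04 -8.93032960e-01] [-3.66488302e-01  2.67891327e-01  1.56309437e+00  2.01242509e-05
  1.31137321e+00  2.09733569e+00]
shift m [-0.      0.0006  0.1266] turn 0.007 q6 2.097 q6end 2.17
```

Call:
move_arm(
  moves=[
    [0, 0, 0.04, 0],
    [0, 0, 0.08, 0],
    [0, 0, 0.11, 0],
    [0, 0, 0.127, 0],
    [0, 0, 0.127, 0],
    [0, 0, 0.127, 0],
    [0, 0, 0.127, 0],
  ],
  jaw=0.085,
)

```text
clock: 40.35
eef_pos: [512.5, -157.4, 41.3]
eef_rot: [-3.141, -0.002, -0.895]
wrist_force: [0.0, 0.9, -0.2]
finger_gap: 85.1
finger_force: 0.0
```

Call:
move_arm(
  moves=[
    [0, 0, 0, 0],
    [0, 0, 0, 0],
    [0, 0, 0, 0],
    [0, 0, 0, 0],
    [0, 0, 0, 0],
    [0, 0, 0, 0],
  ],
  jaw=0.0,
  squeeze=40,
)

```text
clock: 40.95
eef_pos: [511.4, -157.7, 40.3]
eef_rot: [3.141, 0.0, -0.895]
wrist_force: [-4.3, -3.1, 3.0]
finger_gap: 59.5
finger_force: 40.0
```

Call:
move_arm(
  moves=[
    [0, 0, 0, -0.1],
    [0, 0, 0, -0.2],
    [0, 0, 0, -0.3],
    [0, 0, 0, -0.4],
    [0, 0, 0, -0.5],
    [0, 0, 0, -0.6],
    [0, 0, 0, -0.7],
    [0, 0, 0, -0.8],
  ],
)

```text
clock: 41.75
eef_pos: [511.9, -156.6, 40.3]
eef_rot: [-3.141, -0.0, -0.092]
wrist_force: [-0.1, 5.0, 3.2]
finger_gap: 59.1
finger_force: 40.0
```

Call:
move_arm(
  moves=[
    [0, 0, 0, -0.1],
    [0, 0, 0, -0.2],
    [0, 0, 0, -0.3],
    [0, 0, 0, -0.4],
    [0, 0, 0, -0.5],
    [0, 0, 0, -0.6],
    [0, 0, 0, -0.7],
    [0, 0, 0, -0.8],
    [0, 0, 0, -0.9],
    [0, 0, 0, -1.0],
    [0, 0, 0, -1.1],
    [0, 0, 0, -1.2],
  ],
)

```text
clock: 42.95
eef_pos: [511.1, -155.2, 40.3]
eef_rot: [-3.138, -0.002, 1.109]
wrist_force: [-8.3, 15.9, 8.9]
finger_gap: 59.3
finger_force: 40.0
```

Call:
move_arm(
  moves=[
    [0, 0, 0, -0.1],
    [0, 0, 0, -0.2],
    [0, 0, 0, -0.3],
    [0, 0, 0, -0.4],
    [0, 0, 0, -0.5],
    [0, 0, 0, -0.6],
    [0, 0, 0, -0.7],
    [0, 0, 0, -0.8],
    [0, 0, 0, -0.9],
    [0, 0, 0, -1.0],
    [0, 0, 0, -1.1],
    [0, 0, 0, -1.2],
  ],
)

```text
clock: 44.15
eef_pos: [509.4, -155.3, 40.2]
eef_rot: [-3.14, -0.006, 2.309]
wrist_force: [-20.7, 12.5, 18.6]
finger_gap: 59.5
finger_force: 40.0
```

Call:
move_arm(
  moves=[
    [0, 0, 0, -0.06],
    [0, 0, 0, -0.12],
    [0, 0, 0, -0.15],
    [0, 0, 0, -0.15],
  ],
)

```text
clock: 44.55
eef_pos: [512.6, -158.1, 40.3]
eef_rot: [3.141, 0.002, 2.454]
wrist_force: [4.3, -5.7, -3.4]
finger_gap: 59.2
finger_force: 40.0
```

```bash
cat >> h.py <<'E'
def bedx():
    s=manip.read_state(); print(s['moment'].round(2),s['wrist_force'].round(1),s['joints'][5])
    c=viewer.camera('scene');P=cloud(c); X,Y,Z=P[...,0],P[...,1],P[...,2]
    g=cv2.cvtColor(c['frame'],cv2.COLOR_BGR2HSV)[...,1]<60
    m=g&(abs(Z-60)<6)&(abs(Y-20)<80)&(X>350)&(X<850)&(c['frame'].max(2)<130); print('bed x',np.percentile(X[m],[0.5,1,50,99,99.5]))
E
python3 - <<'E'
from h import *
bedx()
c=np.load('scene0.npy',allow_pickle=True).item();P=cloud(c); X,Y,Z=P[...,0],P[...,1],P[...,2]
g=cv2.cvtColor(c['frame'],cv2.COLOR_BGR2HSV)[...,1]<60
m=g&(abs(Z-60)<6)&(abs(Y-20)<80)&(X>350)&(X<850)&(c['frame'].max(2)<130); print('home x',np.percentile(X[m],[0.5,1,50,99,99.5]))
E
```

```text
[-1.07 -1.09 -0.92] [ 4.3 -5.7 -3.4] -1.2504542785301178
bed x [558.71738985 560.36642287 687.36858478 754.39021033 755.70190635]
home x [557.74410821 559.71028182 699.09619197 754.68345805 755.93740275]
```

Call:
move_arm(
  moves=[
    [0, 0, 0, -0.06],
    [0, 0, 0, -0.12],
    [0, 0, 0, -0.12],
  ],
)

```text
clock: 44.9
eef_pos: [512.3, -157.6, 40.3]
eef_rot: [3.141, 0.001, 2.575]
wrist_force: [4.5, -2.1, -2.3]
finger_gap: 59.3
finger_force: 40.0
```

Call:
move_arm(
  moves=[
    [0, 0, 0, 0],
    [0, 0, 0, 0],
    [0, 0, 0, 0],
    [0, 0, 0, 0],
    [0, 0, -0.04, 0],
    [0, 0, -0.08, 0],
    [0, 0, -0.12, 0],
    [0, 0, -0.12, 0],
    [0, 0, -0.12, 0],
  ],
  jaw=0.085,
)

```text
clock: 45.8
eef_pos: [511.8, -157.2, 160.2]
eef_rot: [3.141, 0.001, 2.575]
wrist_force: [-0.7, -0.3, -1.4]
finger_gap: 84.8
finger_force: 0.0
```

Run:
```python
from h import *
c=viewer.camera('wrist'); Q=wcloud(c)
m=(abs(Q[...,0]-512)<40)&(abs(Q[...,1]+156)<40)&(Q[...,2]>95)&(Q[...,2]<112)
cc=cv2.minEnclosingCircle(Q[m][:,:2].astype(np.float32)); print(cc)
w=m&(c['frame'].min(2)>140); p=Q[w][:,:2]-np.array(cc[0]); r=np.hypot(p[:,0],p[:,1]); o=p[(r>12)&(r<29)]
print(len(o),np.degrees(np.arctan2(*o.mean(0)[::-1])))
bedx(); plan(524,-345,160,-1.36)
```

```text
((510.05938720703125, -156.92396545410156), 30.609848022460938)
107 175.32251185547622
[ 0.04 -0.13 -0.03] [ 0.  -0.4 -0.3] -1.3703543284805164
bed x [558.59731433 560.85221167 686.73665912 754.62636422 755.74376673]
shift m [-0.1118 -0.1517 -0.0015] turn -2.348 q6 -1.37 q6end -3.93
```

Run:
```python
from h import *
def H(Rm,p): M=np.eye(4); M[:3,:3]=Rm; M[:3,3]=p; return M
s=manip.read_state(); c=viewer.camera('wrist')
Tn=H(rot(s['eef_rot']),s['eef_pos']); Cn=H(rot(c['orientation']),c['origin'])
Tt=H(rot([-3.14135648,-6.43525e-4,2.39719459]),[513.15665,-155.0458,140.64619])
def mark(img,C):
    v,u=np.indices(img.shape[:2]); a=(u-c['cx'])/c['fx']; b=(v-c['cy'])/c['fy']; r=np.hypot(a,b)+1e-9
    d=np.dstack([np.sin(r)*a/r,np.sin(r)*b/r,np.cos(r)])@C[:3,:3].T
    P=C[:3,3]+d*((107-C[2,3])/d[...,2])[...,None]
    k=(np.hypot(P[...,0]-510.1,P[...,1]+156.9)<45)&(img.min(2)>150)
    L=[]
    for q in comp(k,8):
        p=P[q][:,:2]; print(q.sum(),p.mean(0).round(1),np.ptp(p,0).round(1))
        L.append(p)
    w=np.vstack(L); rr=w-np.array([510.1,-156.9]); hub=w[np.hypot(*rr.T)<11].mean(0); 
    o=w[(np.hypot(*rr.T)>15)&(np.hypot(*rr.T)<30)].mean(0); print('hub',hub,'mark',o,'ang',np.degrees(np.arctan2(o[1]+156.9,o[0]-510.1)),np.degrees(np.arctan2(*(o-hub)[::-1])))
mark(cv2.imread('pics/w4.png'),Tt@np.linalg.inv(Tn)@Cn); mark(c['frame'],Cn)
```

```text
1246 [ 531.8 -132.1] [56.7 47.6]
84 [ 491.  -156.3] [13.1  5.7]
318 [ 509.6 -157.3] [17.3 17.8]
hub [ 509.58258001 -157.32064513] mark [ 506.64060981 -151.03500158] ang 120.53365573712045 115.0817551363992
1325 [ 528. -132.] [66.8 49.9]
101 [ 490.3 -156.5] [14.3  6.5]
253 [ 509.7 -157. ] [17.9 16.3]
hub [ 509.70347387 -157.04976482] mark [ 506.22905806 -150.17111503] ang 119.91063064989638 116.79840577409051
```

The mark and bed match their home readings. I go back to the selector with the half-turn grasp, yaw about 1.78.

```bash
python3 -c "
from h import *
plan(524,-345.5,120,1.78)"
```

```text
shift m [-0.1122 -0.1521  0.0384] turn 0.795 q6 -1.37 q6end -0.79
```

Call:
move_arm(
  moves=[
    [-0.02, -0.03, 0, 0.13],
    [-0.04, -0.06, 0, 0.26],
    [-0.065, -0.09, 0, 0.4],
    [-0.09, -0.12, 0, 0.54],
    [-0.112, -0.152, 0.01, 0.68],
    [-0.112, -0.152, 0.03, 0.795],
    [-0.112, -0.152, 0.038, 0.795],
    [-0.112, -0.152, 0.038, 0.795],
    [-0.112, -0.152, 0.038, 0.795],
  ],
  jaw=0.06,
)

```text
clock: 46.85
eef_pos: [524.9, -345.0, 122.5]
eef_rot: [3.141, 0.0, 1.783]
wrist_force: [-0.7, 0.9, -0.5]
finger_gap: 60.0
finger_force: 0.0
```

Run:
```python
from h import *
c=viewer.camera('wrist'); Q=wcloud(c)
m=(abs(Q[...,0]-523)<30)&(abs(Q[...,1]+345)<30)&(Q[...,2]>84)&(Q[...,2]<96)
print(m.sum(),np.median(Q[m],0),cv2.minAreaRect(Q[m][:,:2].astype(np.float32)))
cv2.imwrite('pics/w8.png',c['frame'])
print(manip.read_state()['eef_pos'],manip.read_state()['joints'])
plan(523.5,-345.5,31,1.785)
```

```text
838 [ 521.23451922 -343.65219583   91.20753258] ((521.3378295898438, -345.1076354980469), (14.409649848937988, 44.939979553222656), 12.321473121643066)
[ 525.10749715 -345.10535099  122.95135687] [-6.39730096e-01  5.09475934e-01  1.33312878e+00  5.02626025e-05
  1.29798266e+00 -8.51801737e-01]
shift m [ 0.     -0.0017  0.092 ] turn -0.002 q6 -0.852 q6end -0.8
```

View pics/w8.png

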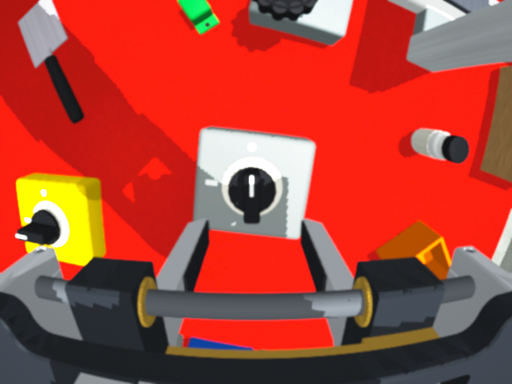

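The pointer faces the released dot at (252,140) and the bar is centred. I grip, press, and turn back.

Call:
move_arm(
  moves=[
    [0, -0.002, 0.03, 0],
    [0, -0.002, 0.06, 0],
    [0, -0.002, 0.08, 0],
    [0, -0.002, 0.091, 0],
    [0, -0.002, 0.091, 0],
    [0, -0.002, 0.091, 0],
    [0, -0.002, 0.091, 0],
  ],
)

```text
clock: 47.6
eef_pos: [523.4, -346.4, 32.6]
eef_rot: [3.14, 0.002, 1.78]
wrist_force: [-0.5, -0.7, -0.4]
finger_gap: 59.8
finger_force: 0.0
```

Call:
move_arm(
  moves=[
    [0, 0, 0, 0],
    [0, 0, 0, 0],
    [0, 0, 0, 0],
    [0, 0, 0, 0],
    [0, 0, 0, 0],
    [0, 0, 0, 0],
    [0, 0, 0, 0],
  ],
  jaw=0.0,
  squeeze=30,
)

```text
clock: 48.3
eef_pos: [522.4, -346.0, 31.1]
eef_rot: [-3.141, -0.0, 1.78]
wrist_force: [-2.4, 0.3, 0.8]
finger_gap: 14.2
finger_force: 30.0
```

Call:
move_arm(
  moves=[
    [0, 0, 0.003, 0],
    [0, 0, 0.006, 0],
    [0, 0, 0.009, 0],
    [0, 0, 0.009, 0],
    [0, 0, 0.009, 0],
  ],
)

```text
clock: 48.8
eef_pos: [522.7, -346.4, 23.8]
eef_rot: [3.141, 0.001, 1.78]
wrist_force: [-10.6, 4.9, 20.9]
finger_gap: 14.4
finger_force: 30.0
```

Call:
move_arm(
  moves=[
    [0, 0, 0, -0.1],
    [0, 0, 0, -0.2],
    [0, 0, 0, -0.3],
    [0, 0, 0, -0.4],
    [0, 0, 0, -0.5],
    [0, 0, 0, -0.6],
    [0, 0, 0, -0.7],
    [0, 0, 0, -0.7],
  ],
)

```text
clock: 49.6
eef_pos: [523.3, -345.9, 23.7]
eef_rot: [3.141, 0.001, 2.484]
wrist_force: [-7.1, 5.0, 18.2]
finger_gap: 14.4
finger_force: 30.0
```

Call:
move_arm(
  moves=[
    [0, 0, 0, -0.1],
    [0, 0, 0, -0.2],
    [0, 0, 0, -0.3],
    [0, 0, 0, -0.4],
    [0, 0, 0, -0.5],
    [0, 0, 0, -0.6],
    [0, 0, 0, -0.7],
    [0, 0, 0, -0.76],
    [0, 0, 0, -0.79],
    [0, 0, 0, -0.79],
  ],
)

```text
clock: 50.6
eef_pos: [523.4, -345.2, 23.7]
eef_rot: [3.141, 0.002, -3.013]
wrist_force: [-6.1, 10.6, 19.8]
finger_gap: 14.7
finger_force: 30.3
```

Call:
move_arm(
  moves=[
    [0, 0, -0.003, 0],
    [0, 0, -0.006, 0],
    [0, 0, -0.008, 0],
    [0, 0, -0.008, 0],
  ],
)

```text
clock: 51.0
eef_pos: [523.2, -345.0, 30.1]
eef_rot: [3.14, 0.001, -3.014]
wrist_force: [0.6, 5.5, 3.6]
finger_gap: 14.8
finger_force: 30.2
```

Call:
move_arm(
  moves=[
    [0, 0, 0, 0],
    [0, 0, 0, 0],
    [0, 0, 0, 0],
    [0, 0, 0, 0],
    [0, 0, -0.04, 0],
    [0, 0, -0.08, 0],
    [0, 0, -0.12, 0],
    [0, 0, -0.12, 0],
    [0, 0, -0.12, 0],
  ],
  jaw=0.06,
)

```text
clock: 51.9
eef_pos: [522.8, -346.2, 150.5]
eef_rot: [-3.141, 0.001, -3.013]
wrist_force: [0.1, -0.1, -0.1]
finger_gap: 59.9
finger_force: 0.0
```

Run:
```python
from h import *
c=viewer.camera('wrist'); Q=wcloud(c)
for lo,hi in((70,100),(50,66)):
    m=(abs(Q[...,0]-523)<30)&(abs(Q[...,1]+345)<30)&(Q[...,2]>lo)&(Q[...,2]<hi)
    print(m.sum(),np.median(Q[m],0),cv2.minAreaRect(Q[m][:,:2].astype(np.float32)))
bedx(); tote()
t=viewer.camera('top')
cv2.imwrite('pics/c9.png',np.hstack([cv2.resize(c['frame'],(400,300)),cv2.resize(t['frame'],(400,300))]))
```

```text
730 [ 518.75374378 -345.74023158   91.11689191] ((521.305908203125, -345.4890441894531), (44.52782440185547, 14.978256225585938), 5.313769340515137)
900 [ 520.49886942 -352.56585823   61.35825907] ((521.2484741210938, -345.6626892089844), (45.56161117553711, 46.09351348876953), 5.876596450805664)
[ 0.07 -0.2   0.03] [-0.3  0.   0.5] -2.3421878686203668
bed x [559.28438731 560.93609652 666.45888713 754.89135482 755.73644696]
tote 4177 [493.  332.9] [171.4 222.2] 80.7
```

View pics/c9.png

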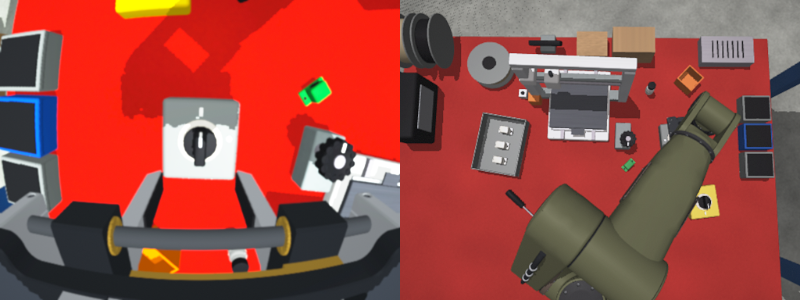

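The knob is up at the locked dash (200,108 in the wrist view) with its bar at 5.3°. The bed is home and the three brackets are in the tote at (505,145). The jar and cube are where they were, so I hand in.

```bash
python3 -c "
from h import *
print(manip.sign_off())"
```

```text
the job is handed in; nothing more can be done
None
```

The job is handed in: the bed was unlocked and wound fully forward, all three brackets found on it were put in the tote, and the bed was wound home and then locked, with the jar and cube left untouched.

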